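# Put the stacked cutting dies back on their storage boards

### The arm

A 6-joint arm with a two-finger parallel gripper is mounted at the origin on the work surface. World frame = base frame: x ahead of the robot, y to its left, z up, the work surface at z = 0. Lengths are in m, angles in rad, forces in N, time in s.
With the tool pointing down it reaches from about 0.3 to 0.875 m from the base axis. Payload 6.4 kg.
Tool frame: the origin (TCP) lies on the centre line of the jaws, within the pads' length; the fingertips stand 8 mm ahead of it and the grasp point (between the pads) lies 11 mm behind it; z points along the fingers, y is the direction in which the jaws open and shut (so a half turn about z gives the same grasp; the last joint's range is limited). The gripper opens to 88 mm and grips with 3 to 60 N. Pads are 18 mm wide; open, the fingers measure 123 mm over their backs; the gripper's body (75 mm by 187 mm) begins 45 mm behind the grasp point.
Start: joints at [0.901, 0.181, 1.607, -0, 1.354, -0.206], TCP at [0.257, 0.514, 0.214] pointing down, gripper open.
Joint ranges: [-2.99, 2.99], [-0.89, 2.07], [0.3, 2.58], [-1.14, 4.28], [0, 2.63], [-3.12, 3.12]. Speed limits (rad/s): [2.57, 2.57, 3.01, 3.14, 3.14, 3.14].

### API

Orientations are given as a rotation vector (axis times angle).
In Python, from bench import get_obs, optics, order, nets gives the robot as it stands.
- The arm moves only by the tool play_rows, never from a script. Its argument "targets" is a list of rows, each a list of 3 entries, a list of its own where there are three numbers: the shift along the tool's x, y, z in cm, then the turn, a rotation vector about the tool's x, y, z in rad, then the opening in per cent of the stroke, from 0 (shut) to 100 (fully open). In form: [[[x, y, z], [wx, wy, wz], hand], ...]. A call has 1 to 10 rows; each row is the pose to reach, as a shift and turn from the pose commanded when the call began, along the tool's axes at that moment; what a row does not reach only later rows make up. A row lasts 1/12 s, in which the tool goes at most 41.7 mm and 7.16 degrees, less where a joint would pass 70% of its speed; a pose out of reach is approached as far as the arm can. A call with a gripper value outside its range is refused whole. The fingers move at their own pace and stop on an object; the grip force is fixed at half the most. Time passes only in rows, so rows that repeat a pose let the fingers close. It gives the time, the measured TCP pose, the force and the opening at its end, in the units of the state.
- get_obs(): the state, without advancing time (a new reading comes with each control period).
- optics.grab_frame(name): name is "scene" or "top"; returns (picture, depth): 400x640x3 uint8, blue, green, red; 400x640 float32, m along the optical axis (not along the pixel's ray), 0 where there is no reading.
- optics.camera_info(name): a dict with "vertical_fov" (degrees; the focal length in pixels is half the picture's height over the tangent of half this angle, whatever the lens; pixels are square), "cx", "cy" (the principal point, pixels), "extrinsics" (4x4, takes a point from camera to world coordinates). Camera axes: x right, y down, z forward; pixel columns grow to the right and rows downward; lengths in m; the calibration is good to about 2 mm. A picture is of the moment at which its call begins. camera_info takes no time and is no camera call.
- order.job_done(): hands the job in, once; it reports no verdict.
Trained networks look in the newest picture that a camera, given by its name, has taken for a name from the list of things; names that differ only in an ending like _2 or _b are one class to them, and where a whole thing is asked for, a point or a joint stands for the part that bears it (a point fixed in the world has none). Each returns a list of dicts, best first, with "conf" (0 to 1); they miss things now and then, are a little off and sometimes report something else, mostly with a low value. They report only what shows in the picture. A call takes as long as a camera call.
- nets.spot_in(target, camera): "pixel" ([row, column] in pixels, amid what is visible of it).
- nets.outline_of(target, camera): "region" (400x640 bool, what is visible of it) and "pixel" ([row, column] in pixels, amid what is visible of it).
- nets.spot_point(target, camera): "pixel" ([row, column] in pixels: a listed point, or the origin of a listed thing).
The state is a dict: "time_s": time; "joint_positions": joint angles; "qd": joint speeds; "joint_efforts": joint torques, N m; "ee_pos": TCP position; "tcp_rot": TCP orientation; "wrist_force": force on the tool from outside, world axes, zero at the start; "wrist_torque": the same for the moment, N m; "width": finger opening in m.
Only numpy, scipy, OpenCV 4.12 (cv2) and the standard library are available. Lean on these libraries where they do the work, as an engineer would, in place of code of your own. Each camera call takes 0.05 s, during which the arm holds its last target.

### The job

Five steel dies for cutting leather have been left in two stacks on the bench. Take the stacks apart and set each die down flat on the storage board whose grey felt patch has its shape and size, centred and lined up so that it covers the felt. Do not drop any die.

Things in the scene. Friction and masses are not known exactly. Their poses are not given: they have to be found in the camera images.
- long_round_die: The long die with two half-round ends: 54 mm wide (x) and 130 mm long (y), two braces. Welded of dark strip steel 4 mm thick, 25 mm tall, open inside, with lighter flat braces across, flush with its top edge. Origin: centre of its underside; z up. About 0.3 kg. Starts at the bottom of one of the two stacks, on the bench.
- rect_die: The oblong die with square corners: 62 mm wide (x) and 104 mm long (y), two braces. Welded of dark strip steel 4 mm thick, 25 mm tall, open inside, with lighter flat braces across, flush with its top edge. Origin: centre of its underside; z up. About 0.35 kg. Starts at the bottom of the other stack, on the bench.
- ring_die: The circular die: 52 mm across, two braces. Welded of dark strip steel 4 mm thick, 25 mm tall, open inside, with lighter flat braces across, flush with its top edge. Origin: centre of its underside; z up. About 0.17 kg. Starts lying on one of the two long dies (either), with the small die on top of it.
- square_die: The square die: 48 by 48 mm, two braces. Welded of dark strip steel 4 mm thick, 25 mm tall, open inside, with lighter flat braces across, flush with its top edge. Origin: centre of its underside; z up. About 0.18 kg. Starts lying on the other one of the two long dies.
- small_die: The small die with half-round ends: 28 mm wide (x) and 46 mm long (y), one brace. Welded of dark strip steel 4 mm thick, 25 mm tall, open inside, with lighter flat braces across, flush with its top edge. Origin: centre of its underside; z up. About 0.09 kg. Starts on top of the circular die, third and uppermost of its stack.
- long_round_board: Place of the long round-ended die: board 82 (x) by 156 mm (y), felt 54 (x) by 130 mm (y) with half-round ends. Plywood storage board 6 mm thick, fixed to the bench, with a flush patch of grey felt of exactly the die's outline in its middle. Origin: centre of its underside; the felt's top (where the die rests) is 6 mm above it. 
- rect_board: Place of the oblong square-cornered die: board 90 (x) by 130 mm (y), felt 62 (x) by 104 mm (y). Plywood storage board 6 mm thick, fixed to the bench, with a flush patch of grey felt of exactly the die's outline in its middle. Origin: centre of its underside; the felt's top (where the die rests) is 6 mm above it. 
- ring_board: Place of the circular die: board 80 by 80 mm, round felt 52 mm across. Plywood storage board 6 mm thick, fixed to the bench, with a flush patch of grey felt of exactly the die's outline in its middle. Origin: centre of its underside; the felt's top (where the die rests) is 6 mm above it. 
- square_board: Place of the square die: board 80 by 80 mm, square felt 48 by 48 mm, sides along x and y. Plywood storage board 6 mm thick, fixed to the bench, with a flush patch of grey felt of exactly the die's outline in its middle. Origin: centre of its underside; the felt's top (where the die rests) is 6 mm above it. 
- small_board: Place of the small die: board 60 (x) by 78 mm (y), felt 28 (x) by 46 mm (y) with half-round ends. Plywood storage board 6 mm thick, fixed to the bench, with a flush patch of grey felt of exactly the die's outline in its middle. Origin: centre of its underside; the felt's top (where the die rests) is 6 mm above it. 

How it is judged:
At the end, for the whole second after the job is handed in: Each die lies flat and at rest on its own board: centre within 10 mm of the board's, underside 3 to 10 mm above the board underside, tilt under 0.1 rad, turned within 0.2 rad of the felt (half turns are the same, for the square quarter turns too; the circular die at any turn) (horizontal distance between long_round_die and long_round_board below 0.01 m and z of long_round_die in the frame of long_round_board between 0.003 and 0.01 m and angle between each of long_round_die, rect_die, ring_die, square_die, small_die's own z axis and vertical below 0.1 rad and linear speed of each of long_round_die, rect_die, ring_die, square_die, small_die below 0.02 m/s and angle between the x axis of long_round_die and the x axis of long_round_board, either way round below 0.2 rad and horizontal distance between rect_die and rect_board below 0.01 m and z of rect_die in the frame of rect_board between 0.003 and 0.01 m and angle between the x axis of rect_die and the x axis of rect_board, either way round below 0.2 rad and horizontal distance between ring_die and ring_board below 0.01 m and z of ring_die in the frame of ring_board between 0.003 and 0.01 m and horizontal distance between square_die and square_board below 0.01 m and z of square_die in the frame of square_board between 0.003 and 0.01 m and (angle between the x axis of square_die and the x axis of square_board, either way round below 0.2 rad or angle between the x axis of square_die and the y axis of square_board, either way round below 0.2 rad) and horizontal distance between small_die and small_board below 0.01 m and z of small_die in the frame of small_board between 0.003 and 0.01 m and angle between the x axis of small_die and the x axis of small_board, either way round below 0.2 rad); the robot touches nothing.
It fails at once if a die falls or is thrown: it moves faster than 0.8 m/s (a free fall of about 33 mm) while the fingers do not touch it ((linear speed of long_round_die above 0.8 m/s and contact force between the fingers and long_round_die below 0.2 N) or (linear speed of rect_die above 0.8 m/s and contact force between the fingers and rect_die below 0.2 N) or (linear speed of ring_die above 0.8 m/s and contact force between the fingers and ring_die below 0.2 N) or (linear speed of square_die above 0.8 m/s and contact force between the fingers and square_die below 0.2 N) or (linear speed of small_die above 0.8 m/s and contact force between the fingers and small_die below 0.2 N)).
It also fails if it takes over 128 s, if anything falls off the work surface, if the arm or the gripper's body presses on something with over 40 N, if the wrist force passes 120 N, or if a joint passes its speed limit or range.

## Working session

There is one attempt and no reset: what is moved stays moved. The work goes in short steps, Python scripts to look and compute and a tool call to move; the robot and the scene stay as the last step left them, time stands still between calls to the robot, and variables do not carry over. Pictures are saved under pics/ and viewed, and the job is handed in when it is done.

Besides the shell and the picture viewer there is one more tool, called after "Emit:" as name(argument=value, ...), one argument or row to a line, values as JSON. play_rows: Moves the arm, as the interface text tells. Its arguments: {"type":"object","properties":{"targets":{"type":"array"}},"required":["targets"]}

```bash
mkdir -p pics; ls; python3 - <<'E'
from bench import get_obs, optics, order, nets
import cv2, numpy as np
o=get_obs(); print({k:np.round(v,4).tolist() for k,v in o.items()})
for n in ("top","scene"):
    p,d=optics.grab_frame(n); cv2.imwrite(f"pics/{n}0.png",p); np.save(f"{n}0.npy",d)
    i=optics.camera_info(n); print(n,i)
E
```

```text
pics
{'time_s': 0.0, 'joint_positions': [0.9007, 0.1815, 1.608, 0.0, 1.3538, -0.2063], 'qd': [0.0004, 0.0006, -0.0013, 0.0009, 0.001, -0.0009], 'joint_efforts': [-0.001, -43.3852, -34.185, 0.0702, 0.0386, -0.0001], 'ee_pos': [0.2568, 0.5138, 0.2133], 'tcp_rot': [-0.7219, -3.0568, 0.0024], 'wrist_force': [0.243, 0.0795, -0.4539], 'wrist_torque': [-0.0109, 0.028, -0.0696], 'width': 0.0879}
top {'vertical_fov': 47.458410826785986, 'cx': 332.5232882660066, 'cy': 198.41378156776514, 'extrinsics': array([[-0.01703261, -0.99613286,  0.08619294,  0.42427751],
       [-0.99984895,  0.01667082, -0.00491549, -0.01667474],
       [ 0.00345957, -0.08626365, -0.99626634,  1.21203658],
       [ 0.        ,  0.        ,  0.        ,  1.        ]])}
scene {'vertical_fov': 52.35478239347126, 'cx': 320.9949758048839, 'cy': 197.87601507790922, 'extrinsics': array([[ 0.41450213,  0.77002422, -0.48502647,  1.01793252],
       [ 0.90998127, -0.35716961,  0.21062753, -0.22065487],
       [-0.01104842, -0.52867056, -0.84875519,  0.86855871],
       [ 0.        ,  0.        ,  0.        ,  1.        ]])}
```

View pics/top0.png

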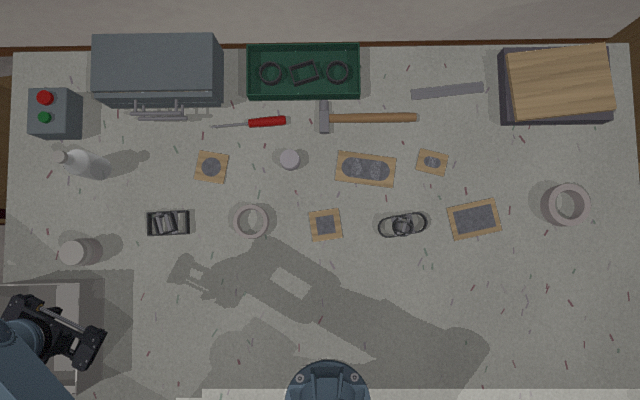

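View pics/scene0.png

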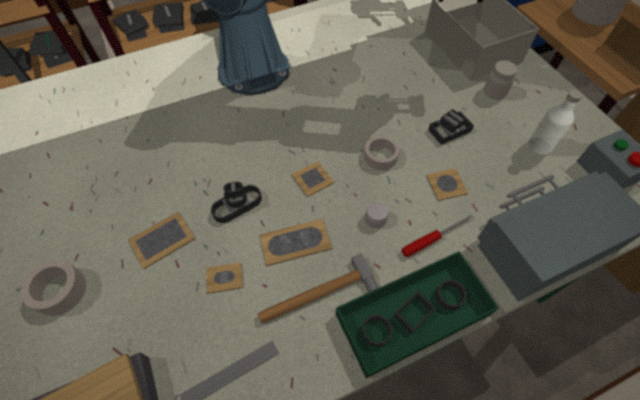

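```bash
cat > h.py <<'E'
import numpy as np, cv2
from bench import get_obs, optics, order, nets
def K(n):
    i=optics.camera_info(n); f=200/np.tan(np.radians(i["vertical_fov"]/2)); return f,i["cx"],i["cy"],np.array(i["extrinsics"])
def ray(n,r,c,z):
    f,cx,cy,E=K(n); r=np.asarray(r,float);c=np.asarray(c,float)
    d=np.stack([(c-cx)/f,(r-cy)/f,np.ones_like(c)],-1)@E[:3,:3].T
    s=(z-E[2,3])/d[...,2]; return E[:3,3]+d*s[...,None]
def cloud(n,d):
    f,cx,cy,E=K(n); r,c=np.mgrid[0:400,0:640]
    p=np.stack([(c-cx)/f*d,(r-cy)/f*d,d],-1); return p@E[:3,:3].T+E[:3,3]
def ortho(n,img,z,x0,x1,y0,y1,s=1000):
    # image: up = +x, left = +y ; s px per m
    f,cx,cy,E=K(n); Ei=np.linalg.inv(E)
    H=int((x1-x0)*s);W=int((y1-y0)*s)
    r,c=np.mgrid[0:H,0:W]; P=np.stack([x1-(r+.5)/s,y1-(c+.5)/s,np.full(r.shape,z),np.ones(r.shape)],-1)@Ei.T
    u=(P[...,0]/P[...,2]*f+cx).astype(np.float32);v=(P[...,1]/P[...,2]*f+cy).astype(np.float32)
    return cv2.remap(img,u,v,cv2.INTER_CUBIC)
E
python3 - <<'E'
from h import *
for n in("top","scene"):
    d=np.load(f"{n}0.npy"); p=cloud(n,d); img=cv2.imread(f"pics/{n}0.png")
    print(n,"bench z", [np.round(np.median(p[r-5:r+5,c-5:c+5,2]),4) for r,c in ([(280,500),(200,320-40),(250,420)] if n=="top" else [(150,150),(200,200),(150,300)])])
    hsv=cv2.cvtColor(img,cv2.COLOR_BGR2HSV)
    m=((hsv[...,0]>8)&(hsv[...,0]<25)&(hsv[...,1]>70)).astype(np.uint8)
    m=cv2.morphologyEx(m,cv2.MORPH_CLOSE,np.ones((3,3),np.uint8))
    cs,_=cv2.findContours(m,cv2.RETR_EXTERNAL,cv2.CHAIN_APPROX_NONE)
    for c in cs:
        c=c[:,0]
        if len(c)<40: continue
        q=ray(n,c[:,1],c[:,0],0.006)[:,:2]*1000
        if q.shape[0]<10: continue
        R=cv2.minAreaRect(q.astype(np.float32)); print(n,np.round(R[0],1),np.round(R[1],1),round(R[2],1), c.mean(0).round())
d=np.load("top0.npy");p=cloud("top",d);img=cv2.imread("pics/top0.png")
for nm,(r0,r1,c0,c1) in {"A":(195,250,135,205),"B":(195,250,365,440)}.items():
    q=p[r0:r1,c0:c1].reshape(-1,3); q=q[q[:,2]>.012]
    print(nm,q.min(0).round(3),q.max(0).round(3),np.histogram(q[:,2],bins=np.arange(0,.1,.005))[0])
    m=ray("top",(r0+r1)/2,(c0+c1)/2,0.03); x,y=m[:2]
    for n in("top","scene"):
        im=cv2.imread(f"pics/{n}0.png")
        for z in (25,50,75):
            cv2.imwrite(f"pics/{nm}_{n}_{z}.png",ortho(n,im,z/1000,x-.09,x+.09,y-.09,y+.09,1400))
    row=[np.hstack([cv2.imread(f"pics/{nm}_{n}_{z}.png") for z in (25,50,75)]) for n in("top","scene")]
    cv2.imwrite(f"pics/{nm}.png",cv2.resize(np.vstack(row),(756,504)))
    print(m)
E
```

```text
top bench z [np.float64(-0.0001), np.float64(0.0002), np.float64(0.0003)]
top [459.5  -2. ] [78.3 78.2] 8.0 [325. 225.]
top [ 468.2 -396. ] [ 88.5 128.8] 11.4 [474. 219.]
top [ 607.  -111.2] [153.9  80. ] 81.0 [365. 169.]
top [619.5 300.7] [79.1 78.7] 79.0 [211. 167.]
top [ 622.6 -289.6] [76.6 58.1] 74.8 [431. 162.]
top [ 746.3 -134.5] [235.3  24.8] 89.1 [372. 117.]
top [696.4 852.2] [362.7  29.8] 2.5 [  4. 141.]
top [947.1 755.9] [ 25.9 245.6] 0.5 [43. 49.]
top [953.1 222.3] [112.2  14.2] 89.1 [240.  45.]
top [ 769.1 -506.9] [438.4 777.4] 4.4 [547.  69.]
scene bench z [np.float64(0.0011), np.float64(0.0008), np.float64(0.0011)]
scene [1146.1  329.8] [ 10.2 143.5] 0.0 [612. 383.]
scene [ 715.5 -579.9] [199.   82.1] 65.4 [ 96. 386.]
scene [ 742.5 -131.1] [239.2  28.7] 89.7 [309. 296.]
scene [ 623.4 -289.9] [79.5 62.1] 74.7 [224. 278.]
scene [992.  546.4] [114.9  80.3] 89.6 [627. 270.]
scene [ 607.9 -111.3] [157.1  83.9] 81.2 [294. 242.]
scene [ 469.5 -396.7] [ 93.1 131.7] 12.0 [160. 240.]
scene [619.7 300.9] [82.7 83.5] 79.4 [446. 184.]
scene [460.7  -2.4] [83.2 82.5] 7.2 [312. 178.]
scene [-272.8 -699.4] [57.2 65.4] 88.3 [ 8. 81.]
scene [-375.5 -615.5] [308.1 165. ] 12.6 [37. 52.]
scene [-396.1 -484.4] [258.3  54.2] 8.5 [78. 39.]
scene [347.1 960.5] [394.4 690.6] 43.2 [600.  60.]
scene [-276.1  206.5] [131.5  73.1] 87.5 [283.   5.]
scene [-405.8 -207.9] [354.3 331.5] 89.9 [157.  20.]
scene [-586.5 -578.8] [375.  156.5] 64.5 [48.  8.]
A [ 0.424 -0.017  0.012] [0.503 0.463 1.212] [  0   0  18  40 163 133  22  22  37 153  99   2   0   0   0   0   0   0
   0]
[0.47092236 0.39986534 0.03      ]
B [ 0.424 -0.269  0.012] [ 0.488 -0.017  1.212] [  0   0   5  16 119 123   8   7   8  81  74   6   8  10  58  47   2   0
   0]
[ 0.46071966 -0.20315656  0.03      ]
```

View pics/A.png

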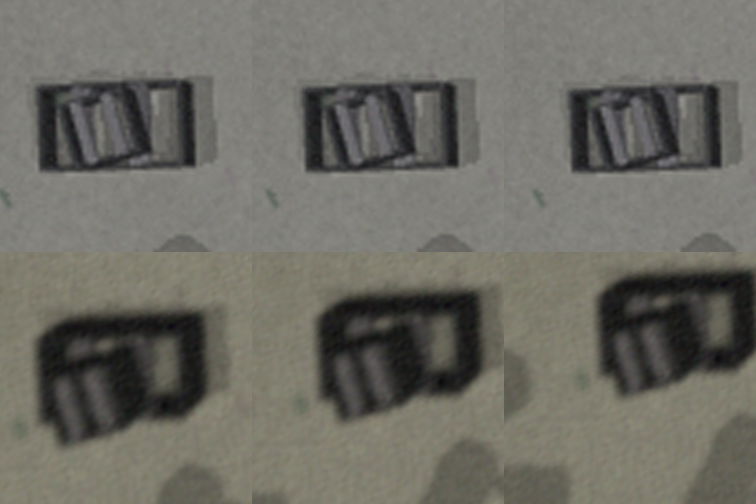

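View pics/B.png

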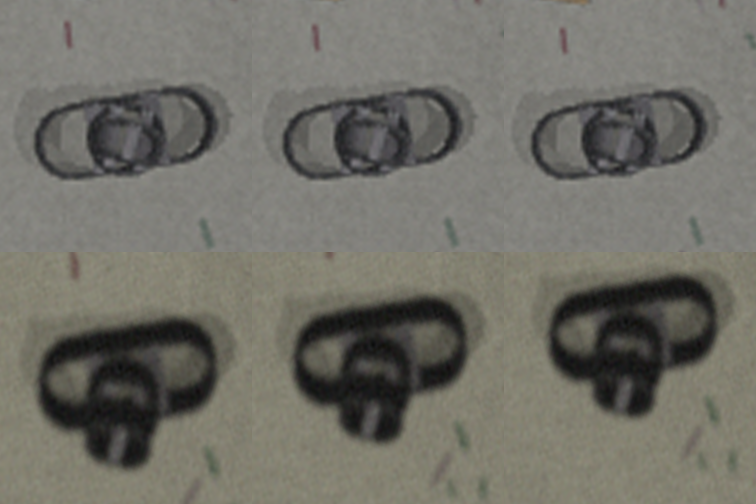

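```bash
cat >> h.py <<'E'
def fit(d,n,cx,cy,rad,z0,z1):
    p=cloud(n,d).reshape(-1,3); v=d.reshape(-1)>0
    p=p[v]; q=p[(np.hypot(p[:,0]-cx,p[:,1]-cy)<rad)&(p[:,2]>z0)&(p[:,2]<z1)]
    R=cv2.minAreaRect((q[:,:2]*1000).astype(np.float32)); 
    return len(q),np.round(R[0],1),np.round(R[1],1),round(R[2],1),np.round(np.median(q[:,2]),4)
E
python3 - <<'E'
from h import *
for n in("top","scene"):
    d=np.load(f"{n}0.npy")
    print(n,"rect",fit(d,n,.47,.4,.1,.021,.03)); print("sq",fit(d,n,.47,.4,.1,.046,.055))
    print("long",fit(d,n,.46,-.2,.1,.021,.03)); print("ring",fit(d,n,.46,-.2,.1,.046,.055)); print("small",fit(d,n,.46,-.2,.1,.071,.08))
d=np.load("top0.npy");p=cloud("top",d)
# height map for obstacles
q=p.reshape(-1,3);q=q[(d.reshape(-1)>0)]
for x0 in np.arange(.3,.82,.04):
    print("%.2f"%x0,' '.join("%3d"%(1000*(lambda s: np.percentile(s,98) if len(s) else 0)(q[(q[:,0]>=x0)&(q[:,0]<x0+.04)&(q[:,1]>=y0)&(q[:,1]<y0+.04)][:,2])) for y0 in np.arange(-.72,.64,.04)))
E
```

```text
top rect (282, array([470.7, 409.6]), array([ 62.2, 105.3]), 2.4, np.float64(0.0247))
sq (245, array([468.4, 410.5]), array([48.6, 49.7]), 15.9, np.float64(0.0496))
long (229, array([ 455.6, -204.2]), array([ 53.8, 129.6]), 9.2, np.float64(0.0252))
ring (149, array([ 451.6, -200.6]), array([49.5, 50.6]), 66.5, np.float64(0.05))
small (103, array([ 448.9, -198.8]), array([45.2, 28.3]), 76.0, np.float64(0.0747))
scene rect (280, array([470. , 409.9]), array([ 64.8, 110.4]), 0.4, np.float64(0.0253))
sq (225, array([467.7, 409.1]), array([50.4, 53.1]), 15.4, np.float64(0.0501))
long (331, array([ 455.5, -205. ]), array([ 56.6, 127.9]), 8.9, np.float64(0.0256))
ring (121, array([ 456. , -203.5]), array([50.7, 40.6]), 74.1, np.float64(0.0508))
small (132, array([ 448.7, -199.1]), array([44.6, 30.1]), 78.1, np.float64(0.0751))
0.30   4   4   4   4   4   5   4   4   4   5   4   4   4   5   5   4   4   4   4   4   4   4   4   4   5   4   4   5   4 532 506 345 346 122
0.34   4   4   4   5   4   4   5   4   4   4   5   5   3   4   5   4   4   5   4   4   5   5   5   5   5   4   5   4   5   4   
[... 864 characters left out ...]
   4   4   4   5   4   4   4   4   4   8   9  10   5   9   9  10  11   6   4  45  46   4   5   5  10  11   9   5   4   4   4   4 190 193
0.66   4   4   5   4   4   3   5   4   4   4   4   5   4   4   5   4   5   4   4   4   4   4   3   4   4   5   6   4   4   4   4   4   3   5
0.70  67  70  70  71  71  70  46   4   4   5   5  20  26  25  27  26  25  29  28   4  26  28  27  18  16  16   5  89  89  90   4   4   4   5
0.74  72  72  72  72  72  71  49   5   4   5   4  23  28  28  28  28  28  30  27   4  26  27  24   4  79 103 103 104 103 103 103 106  82   4
0.78  71  71  72  71  72  71  45   7   7   7   7   8   3   5   4  52  51  53  51  53  51  51  51   5 120 123 123 123 123 123 122 123 122   4
```

```bash
python3 - <<'E'
import cv2
im=cv2.imread("pics/top0.png")[130:260,130:530]
cv2.imwrite("pics/topcrop.png",cv2.resize(im,None,fx=2,fy=2,interpolation=cv2.INTER_CUBIC))
E
```

```text
(no output)
```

View pics/topcrop.png

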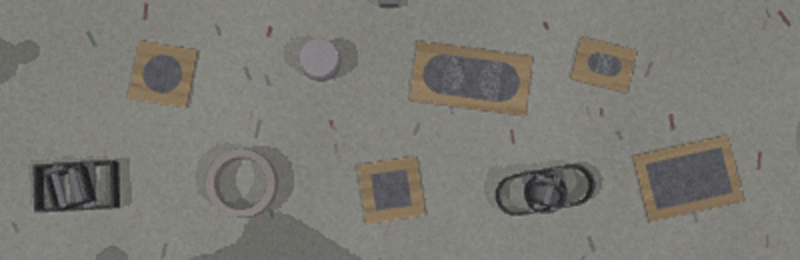

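```bash
cat > go.py <<'E'
import sys
from h import *
from scipy.spatial.transform import Rotation as R
# usage: go.py x y z phi_deg  (mm) -> tool shift cm, turn
def calc(x,y,z,phi,o=None):
    o=o or get_obs(); p=np.array(o["ee_pos"]); Rc=R.from_rotvec(o["tcp_rot"])
    best=None
    for k in(-360,-180,0,180,360):
        f=np.radians(phi+k); ty=np.array([np.cos(f),np.sin(f),0]); tz=np.array([0,0,-1.]); tx=np.cross(ty,tz)
        Rt=R.from_matrix(np.stack([tx,ty,tz],1)); q6=np.arctan2(y,x)-f
        w=(Rc.inv()*Rt).as_rotvec()
        if abs(q6)<2.8 and (best is None or np.linalg.norm(w)<np.linalg.norm(best[0])): best=(w,q6)
    s=Rc.inv().apply(np.array([x,y,z])/1000-p)*100
    return np.round(s,2),np.round(best[0],3),round(best[1],2)
if __name__=="__main__":
    o=get_obs(); print("t",round(o["time_s"],2),"pos",np.round(o["ee_pos"],4),"rot",np.round(o["tcp_rot"],3),"w",round(o["width"],4),"F",np.round(o["wrist_force"],1))
    a=list(map(float,sys.argv[1:]))
    for i in range(0,len(a),4): print(a[i:i+4],*calc(*a[i:i+4],o))
E
python3 go.py 448.8 -199 140 -13.5
```

```text
t 0.1 pos [0.2569 0.5138 0.2134] rot [-7.220e-01 -3.057e+00  2.000e-03] w 0.0881 F [-1.  -0.3  0.5]
[448.8, -199.0, 140.0, -13.5] [-49.05 -55.16   7.41] [-2.000e-03  1.000e-03  1.343e+00] -0.18
```

Emit:
play_rows(
  targets=[
    [[-24.5,-27.5,3.7],[0,0,0.67],100],
    [[-24.5,-27.5,3.7],[0,0,0.67],100],
    [[-24.5,-27.5,3.7],[0,0,0.67],100],
    [[-24.5,-27.5,3.7],[0,0,0.67],100],
    [[-49.05,-55.16,7.41],[0,0,1.343],100],
    [[-49.05,-55.16,7.41],[0,0,1.343],100],
    [[-49.05,-55.16,7.41],[0,0,1.343],100],
    [[-49.05,-55.16,7.41],[0,0,1.343],100],
    [[-49.05,-55.16,7.41],[0,0,1.343],100],
    [[-49.05,-55.16,7.41],[0,0,1.343],100],
  ],
)

```text
time_s: 0.93
ee_pos: [0.3649, 0.1122, 0.1724]
tcp_rot: [2.38, 2.05, 0.001]
wrist_force: [1.2, 0.7, -0.0]
width: 0.0878
```

```bash
python3 go.py 448.8 -199 140 -13.5
```

```text
t 0.93 pos [0.3649 0.1122 0.1724] rot [2.38e+00 2.05e+00 1.00e-03] w 0.0878 F [ 1.2  0.7 -0. ]
[448.8, -199.0, 140.0, -13.5] [-29.53  12.91   3.24] [ 0.    -0.     0.087] -0.18
```

Emit:
play_rows(
  targets=[
    [[-28.0,12.4,3.0],[0,0,0.06],100],
    [[-28.0,12.4,3.0],[0,0,0.06],100],
    [[-28.0,12.4,3.0],[0,0,0.06],100],
    [[-28.0,12.4,3.0],[0,0,0.06],100],
    [[-28.0,12.4,3.0],[0,0,0.06],100],
    [[-28.0,12.4,3.0],[0,0,0.06],100],
    [[-28.0,12.4,3.0],[0,0,0.06],100],
    [[-28.0,12.4,3.0],[0,0,0.06],100],
    [[-28.0,12.4,3.0],[0,0,0.06],100],
    [[-28.0,12.4,3.0],[0,0,0.06],100],
  ],
)

```text
time_s: 1.77
ee_pos: [0.4473, -0.1806, 0.1419]
tcp_rot: [-2.435, -1.981, 0.0]
wrist_force: [-0.0, 0.2, -0.1]
width: 0.0883
```

```bash
python3 go.py 448.8 -199 140 -13.5 448.8 -199 62 -13.5
```

```text
t 1.77 pos [ 0.4473 -0.1806  0.1419] rot [-2.435 -1.981  0.   ] w 0.0883 F [-0.   0.2 -0.1]
[448.8, -199.0, 140.0, -13.5] [-1.77  0.52  0.19] [-0.002 -0.001  0.031] -0.18
[448.8, -199.0, 62.0, -13.5] [-1.78  0.54  7.99] [-0.002 -0.001  0.031] -0.18
```

Emit:
play_rows(
  targets=[
    [[-1.0,0.3,0.5],[0,0,0.031],100],
    [[-1.77,0.53,1.0],[0,0,0.031],100],
    [[-1.77,0.53,2.5],[0,0,0.031],100],
    [[-1.77,0.53,4.0],[0,0,0.031],100],
    [[-1.77,0.53,5.5],[0,0,0.031],100],
    [[-1.77,0.53,6.8],[0,0,0.031],100],
    [[-1.77,0.53,7.6],[0,0,0.031],100],
    [[-1.77,0.53,7.95],[0,0,0.031],100],
    [[-1.77,0.53,7.95],[0,0,0.031],100],
    [[-1.77,0.53,7.95],[0,0,0.031],100],
  ],
)

```text
time_s: 2.6
ee_pos: [0.4498, -0.1992, 0.0635]
tcp_rot: [2.465, 1.947, 0.0]
wrist_force: [0.5, 0.1, 0.1]
width: 0.0879
```

```bash
python3 go.py 448.8 -199 62 -13.5; python3 - <<'E'
from h import *
a=optics.grab_frame("top")[0][170:270,350:470]; cv2.imwrite("pics/s1.png",np.hstack([cv2.resize(a,(480,400),interpolation=cv2.INTER_CUBIC)]))
E
```

```text
t 2.6 pos [ 0.4498 -0.1992  0.0635] rot [2.465 1.947 0.   ] w 0.0879 F [0.5 0.1 0.1]
[448.8, -199.0, 62.0, -13.5] [-0.01 -0.1   0.15] [0.    0.    0.002] -0.18
```

View pics/s1.png

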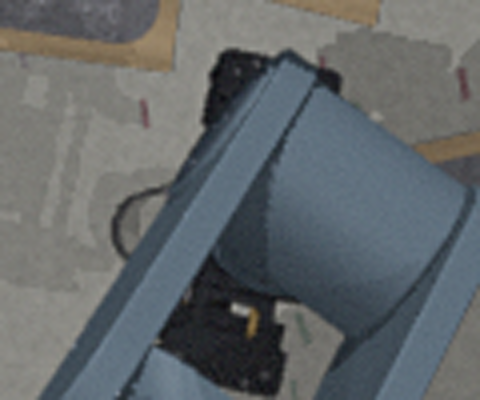

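Emit:
play_rows(
  targets=[
    [[0,-0.1,0.1],[0,0,0],60],
    [[0,-0.1,0.1],[0,0,0],40],
    [[0,-0.1,0.1],[0,0,0],20],
    [[0,-0.1,0.1],[0,0,0],10],
    [[0,-0.1,0.1],[0,0,0],10],
    [[0,-0.1,0.1],[0,0,0],10],
    [[0,-0.1,0.1],[0,0,0],10],
  ],
)

```text
time_s: 3.23
ee_pos: [0.4486, -0.1991, 0.0621]
tcp_rot: [2.466, 1.947, 0.0]
wrist_force: [-0.9, 0.2, -1.4]
width: 0.0434
```

```bash
python3 go.py 448.8 -199 140 -13.5 623 -289.7 140 -15.2 
```

```text
t 3.23 pos [ 0.4486 -0.1991  0.0621] rot [2.466 1.947 0.   ] w 0.0434 F [-0.9  0.2 -1.4]
[448.8, -199.0, 140.0, -13.5] [ 0.01  0.02 -7.79] [0.    0.    0.002] -0.18
[623.0, -289.7, 140.0, -15.2] [-4.77 19.07 -7.79] [0.    0.    0.031] -0.17
```

Emit:
play_rows(
  targets=[
    [[0,0,0],[0,0,0],10],
    [[0,0,0],[0,0,0],10],
    [[0,0,0],[0,0,0],10],
    [[0,0,0],[0,0,0],10],
    [[0,0,0],[0,0,0],10],
    [[0,0,0],[0,0,0],10],
  ],
)

```text
time_s: 3.73
ee_pos: [0.4486, -0.199, 0.0621]
tcp_rot: [-2.466, -1.947, -0.0]
wrist_force: [0.1, -0.3, -0.2]
width: 0.0089
```

```bash
python3 go.py 448.8 -199 140 -13.5 623 -289.7 140 -15.2 
```

```text
t 3.73 pos [ 0.4486 -0.199   0.0621] rot [-2.466 -1.947 -0.   ] w 0.0089 F [ 0.1 -0.3 -0.2]
[448.8, -199.0, 140.0, -13.5] [ 0.01  0.02 -7.79] [-0.    -0.     0.002] -0.18
[623.0, -289.7, 140.0, -15.2] [-4.78 19.07 -7.79] [-0.    -0.     0.031] -0.17
```

```bash
python3 - <<'E'
from h import *
p,d=optics.grab_frame("scene"); a=p[100:300,150:350]; cv2.imwrite("pics/s2.png",cv2.resize(a,(600,600),interpolation=cv2.INTER_CUBIC))
E
```

```text
(no output)
```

View pics/s2.png

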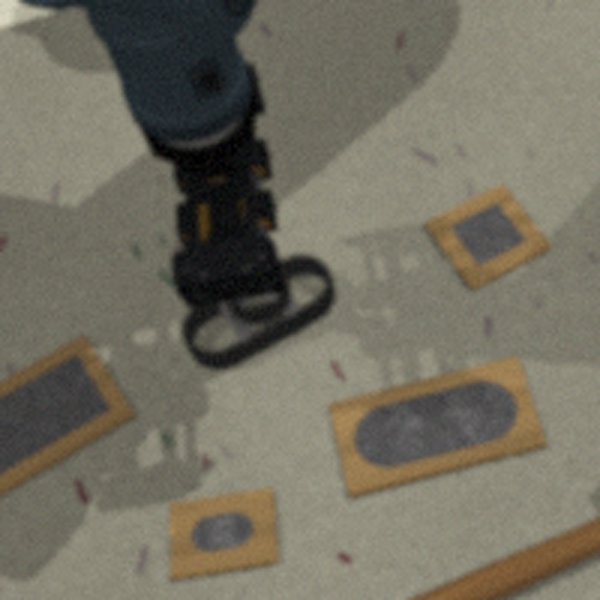

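```bash
python3 - <<'E'
from h import *
p,d=optics.grab_frame("scene"); a=p[170:230,200:270]
a=cv2.convertScaleAbs(a,alpha=2.2,beta=0); cv2.imwrite("pics/s3.png",cv2.resize(a,(700,600),interpolation=cv2.INTER_CUBIC))
c=cloud("scene",d)
print(np.round(1000*c[176:226:3,204:264:4,2]).astype(int))
for t in("small_die","ring_die","long_round_die"):
    print(t,[(r["pixel"],round(r["conf"],2),int(r["region"].sum())) for r in nets.outline_of(t,"scene")][:3])
E
```

```text
[[  2 172 195 181 168 169 165 195 167 157  -1   2   0   3   2]
 [  2   2 193 166 160 196 194 194 194 195   0   0  -3   3   1]
 [  1   4 194 195 195 194 194 193 192 196  -2   0   2   3   1]
 [  1 194 195 195 194 194 193 194 195 194   1  27  25   1   1]
 [  0 195 193 193 194 193 193 196 194 195  21  14  15  23  -1]
 [  2 194 195 194 195 192 194 191 189 186  52  -2   2   7  -2]
 [  2 192 193 190 185 186 182 179 167 164 157   1   1   1  17]
 [  1  -1 178 176 165 159 162 161 154 153  47   2   0   0  13]
 [  5   4 158 155 153  25  51  49  -1  48  36  26  -1  21   1]
 [  2   1   1  20  10  27  41  48  46  38  26  25  20  10  -2]
 [  0   1  26  10  -1   2  23  32  30  24  23  17   4   3   2]
 [  0   0  18  -1   0   2  25  24  25  22  13   9  -1   2   1]
 [ -1   2  26   2   2   1   4  28  19  11   1  -1   0   0  -2]
 [ -1   0  20   0   1  25  28  17   8  -1   0   0   3  -1   0]
 [  5   3   0  23  24  20  11   2   2   0   2   2   0   0   4]
 [  2   1  -3   2   7   9   3  -2   1  -1   1   1   2   3   2]
 [  2   1   3   1   3   4   0   4   2   2   0   0   0   0   1]]
small_die []
ring_die [([204.0, 237.4], 0.69, 147)]
long_round_die [([118.9, 450.8], 0.69, 378), ([211.0, 234.7], 0.68, 654)]
```

View pics/s3.png

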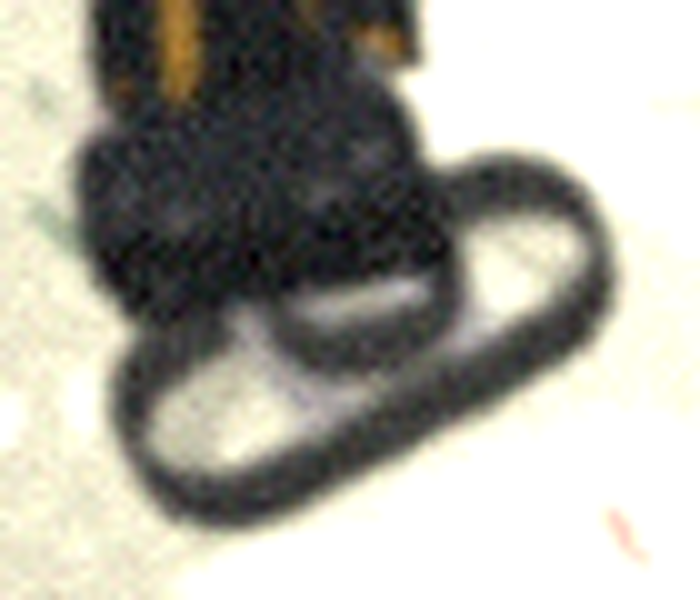

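Emit:
play_rows(
  targets=[
    [[0,0,-0.2],[0,0,0],10],
    [[0,0,-0.5],[0,0,0],10],
    [[0,0,-0.8],[0,0,0],10],
    [[0,0,-1.2],[0,0,0],10],
    [[0,0,-1.5],[0,0,0],10],
    [[0,0,-1.5],[0,0,0],10],
  ],
)

```text
time_s: 4.48
ee_pos: [0.4491, -0.1995, 0.0781]
tcp_rot: [2.464, 1.946, 0.001]
wrist_force: [-0.5, 0.5, -0.2]
width: 0.0089
```

```bash
python3 - <<'E'
from h import *
o=get_obs();print(o["ee_pos"],o["wrist_force"],o["width"])
p,d=optics.grab_frame("scene"); a=p[170:230,200:270]
a=cv2.convertScaleAbs(a,alpha=2.2,beta=0); cv2.imwrite("pics/s4.png",cv2.resize(a,(700,600),interpolation=cv2.INTER_CUBIC))
E
```

```text
[ 0.44914323 -0.19945054  0.07806992] [-0.45993628  0.51995079 -0.24634182] 0.008940795468012474
```

View pics/s4.png

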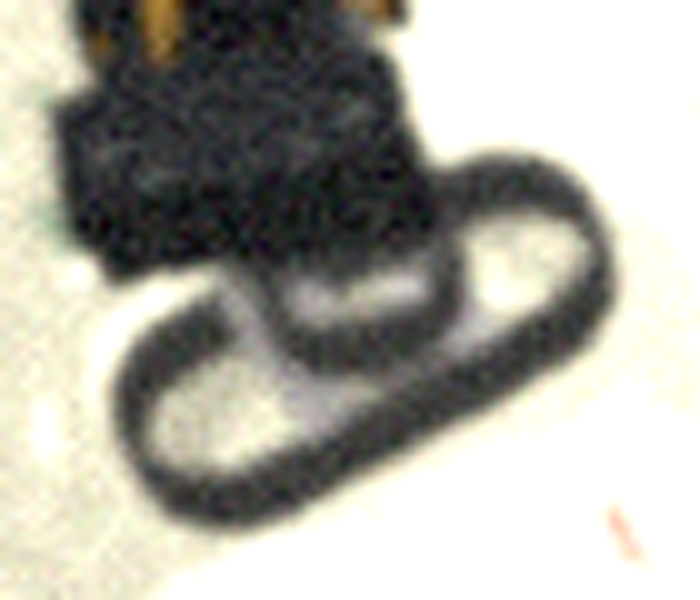

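Emit:
play_rows(
  targets=[
    [[0,0,-0.3],[0,0,0],10],
    [[0,0,-0.6],[0,0,0],10],
    [[0,0,-0.9],[0,0,0],10],
    [[0,0,-1.2],[0,0,0],10],
    [[0,0,-1.2],[0,0,0],10],
  ],
)

```text
time_s: 4.95
ee_pos: [0.449, -0.1993, 0.0898]
tcp_rot: [2.465, 1.946, 0.0]
wrist_force: [-0.3, -1.3, -0.5]
width: 0.0088
```

```bash
python3 - <<'E'
from h import *
o=get_obs();print(o["ee_pos"],o["wrist_force"],o["width"])
p,d=optics.grab_frame("scene"); a=p[170:230,200:270]
a=cv2.convertScaleAbs(a,alpha=2.5,beta=0); cv2.imwrite("pics/s5.png",cv2.resize(a,(700,600),interpolation=cv2.INTER_CUBIC))
E
```

```text
[ 0.44897989 -0.19931613  0.08983613] [-0.33391404 -1.28691741 -0.54231351] 0.008817333403504142
```

View pics/s5.png

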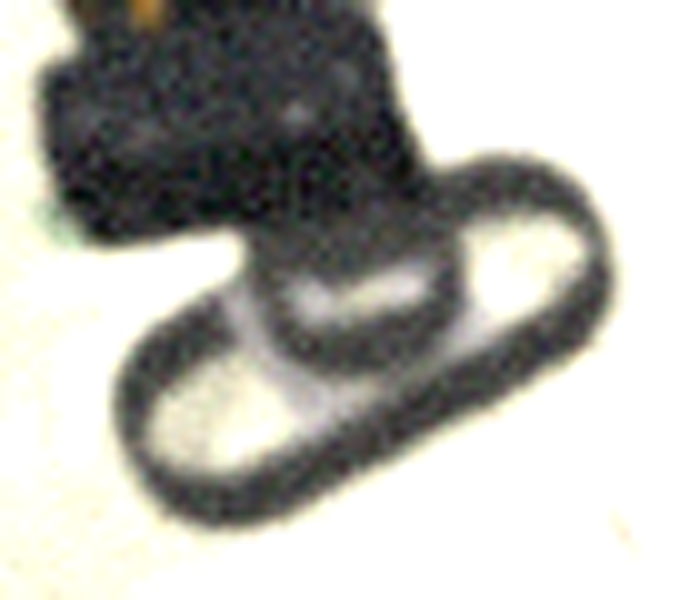

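Emit:
play_rows(
  targets=[
    [[0,0,-0.5],[0,0,0],10],
    [[0,0,-1.0],[0,0,0],10],
    [[0,0,-1.6],[0,0,0],10],
    [[0,0,-2.2],[0,0,0],10],
    [[0,0,-2.2],[0,0,0],10],
  ],
)

```text
time_s: 5.42
ee_pos: [0.4495, -0.1997, 0.1128]
tcp_rot: [2.464, 1.945, 0.001]
wrist_force: [-0.5, -0.9, 0.8]
width: 0.0088
```

```bash
python3 - <<'E'
from h import *
o=get_obs();print(o["ee_pos"],o["wrist_force"],o["width"])
p,d=optics.grab_frame("scene"); a=p[160:220,200:270]
a=cv2.convertScaleAbs(a,alpha=2.5,beta=0); cv2.imwrite("pics/s6.png",cv2.resize(a,(700,600),interpolation=cv2.INTER_CUBIC))
E
```

```text
[ 0.44947257 -0.19965034  0.11276221] [-0.50966813 -0.90330051  0.78298243] 0.008836189591503927
```

View pics/s6.png

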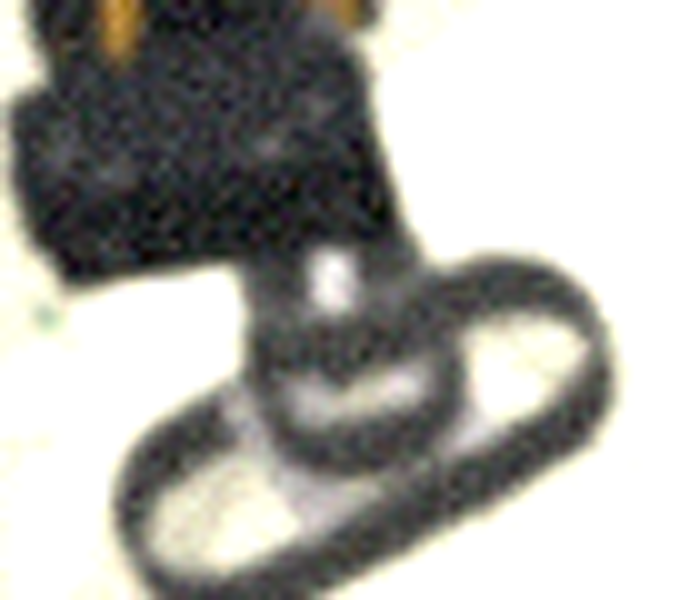

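Emit:
play_rows(
  targets=[
    [[0,0,-4],[0,0,-0.1],10],
    [[0,0,-8],[0,0,-0.2],10],
    [[0,0,-12],[0,0,-0.7],60],
    [[0,0,-12],[0,0,-0.7],60],
    [[0,0,-12],[0,0,-0.7],60],
    [[0,0,-12],[0,0,-0.7],60],
    [[0,0,-12],[0,0,-0.7],60],
    [[0,0,-12],[0,0,-0.7],60],
    [[0,0,-12],[0,0,-0.7],60],
    [[0,0,-12],[0,0,-0.7],60],
  ],
)

```text
time_s: 6.3
ee_pos: [0.4484, -0.1989, 0.2308]
tcp_rot: [-1.652, -2.672, -0.0]
wrist_force: [0.5, 0.4, -0.1]
width: 0.053
```

```bash
python3 - <<'E'
from h import *
o=get_obs();print(o["ee_pos"],o["tcp_rot"],o["width"])
p,d=optics.grab_frame("scene"); a=p[100:250,160:310]
a=cv2.convertScaleAbs(a,alpha=2,beta=0); cv2.imwrite("pics/s7.png",cv2.resize(a,(600,600),interpolation=cv2.INTER_CUBIC))
f,cx,cy,E=K("scene"); q=np.linalg.inv(E)@np.r_[o["ee_pos"],1]; print("tcp px (col,row)",q[0]/q[2]*f+cx,q[1]/q[2]*f+cy)
np.save("s7.npy",d)
E
```

```text
[ 0.44844792 -0.19893895  0.23078276] [-1.65161081e+00 -2.67173219e+00 -5.45535530e-05] 0.05300694268890321
tcp px (col,row) 217.43977594367556 143.88260925047038
```

View pics/s7.png

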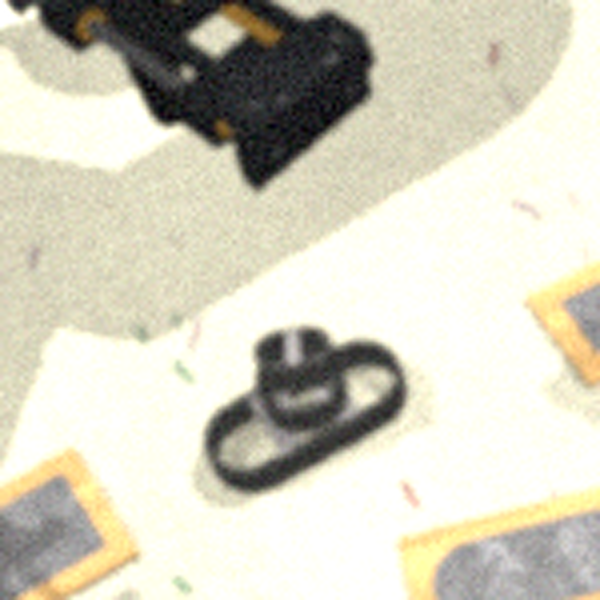

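```bash
python3 - <<'E'
from h import *
d=np.load("s7.npy"); c=cloud("scene",d)
f,cx,cy,E=K("scene")
def pr(P): q=np.linalg.inv(E)@np.r_[P,1]; return (q[0]/q[2]*f+cx-160)*4,(q[1]/q[2]*f+cy-100)*4
t=np.array([.4484,-.1989,.2308]); y=np.array([.894,.447,0])
for s in(-.0265,.0265,-.044,.044): print(s,pr(t+s*y+[0,0,-.008]),pr(t+s*y+[0,0,.056]))
q=c[100:150,160:260].reshape(-1,3); q=q[(q[:,2]>.15)&(np.hypot(q[:,0]-.448,q[:,1]+.199)<.1)]
u=(q-t)@y; v=(q-t)@np.array([-.447,.894,0])
for a in np.arange(-.1,.1,.01):
    m=(u>=a)&(u<a+.01); 
    if m.any(): print(round(a,2),m.sum(),"z min",np.round(q[m,2].min()-.2308,3),"v",np.round([v[m].min(),v[m].max()],3))
E
```

```text
-0.0265 (np.float64(197.76377146896868), np.float64(160.48719639470755)) (np.float64(165.36230840540088), np.float64(74.20060338885429))
0.0265 (np.float64(269.74612022343194), np.float64(211.04143682719973)) (np.float64(241.69049350614637), np.float64(126.31401422450051))
-0.044 (np.float64(174.670085976147), np.float64(144.26816840968252)) (np.float64(140.9235498218835), np.float64(57.51493131771798))
0.044 (np.float64(294.21268636180844), np.float64(228.22465866587697)) (np.float64(267.68718160387436), np.float64(144.06336966135393))
-0.09 6 z min 0.089 v [-0.034 -0.028]
-0.08 13 z min 0.09 v [-0.034 -0.025]
-0.06 21 z min 0.095 v [-0.034 -0.031]
-0.05 48 z min 0.037 v [-0.035 -0.009]
-0.04 173 z min 0.027 v [-0.034  0.008]
-0.03 81 z min 0.026 v [-0.027  0.009]
-0.02 33 z min 0.102 v [-0.027 -0.019]
-0.01 37 z min 0.101 v [-0.026 -0.02 ]
-0.0 50 z min 0.101 v [-0.027 -0.006]
0.01 107 z min 0.103 v [-0.027  0.013]
0.02 135 z min 0.026 v [-0.027  0.016]
0.03 160 z min 0.027 v [-0.034  0.018]
0.04 158 z min 0.095 v [-0.035  0.022]
0.05 119 z min 0.092 v [-0.034  0.023]
0.06 135 z min 0.102 v [-0.034  0.034]
0.07 203 z min 0.094 v [-0.035  0.035]
0.08 458 z min 0.089 v [-0.035  0.035]
0.09 237 z min 0.114 v [-0.035  0.034]
```

```bash
sed -i 's|s=Rc.inv|z=z-25.5; s=Rc.inv|; s|usage.*|z = fingertip height mm; measured tip = ee_z+25.5 mm|' go.py; python3 go.py 448.8 -199 100 -13.5 448.8 -199 55.5 -13.5
```

```text
t 6.35 pos [ 0.4485 -0.199   0.2308] rot [-1.651 -2.672 -0.   ] w 0.0528 F [-0.1 -0.4  0.5]
[448.8, -199.0, 100.0, -13.5] [-0.03  0.03 15.63] [-0.  -0.   0.7] -0.18
[448.8, -199.0, 55.5, -13.5] [-0.03  0.03 20.08] [-0.  -0.   0.7] -0.18
```

Emit:
play_rows(
  targets=[
    [[0,0,3],[0,0,0.12],70],
    [[0,0,6],[0,0,0.24],70],
    [[0,0,9],[0,0,0.36],70],
    [[0,0,12],[0,0,0.48],70],
    [[0,0,14],[0,0,0.6],70],
    [[0,0,15.6],[0,0,0.7],70],
    [[0,0,17],[0,0,0.7],70],
    [[0,0,18.5],[0,0,0.7],70],
    [[0,0,19.3],[0,0,0.7],70],
    [[0,0,19.7],[0,0,0.7],70],
  ],
)

```text
time_s: 7.18
ee_pos: [0.4478, -0.1985, 0.0328]
tcp_rot: [-2.465, -1.945, 0.001]
wrist_force: [0.3, 0.2, -0.6]
width: 0.0617
```

Emit:
play_rows(
  targets=[
    [[0,0,0.3],[0,0,0],70],
    [[0,0,0.3],[0,0,0],15],
    [[0,0,0.3],[0,0,0],15],
    [[0,0,0.3],[0,0,0],15],
    [[0,0,0.3],[0,0,0],15],
    [[0,0,0.3],[0,0,0],15],
    [[0,0,0.3],[0,0,0],15],
    [[0,0,0.3],[0,0,0],15],
    [[0,0,0.3],[0,0,0],15],
    [[0,0,0.3],[0,0,0],15],
  ],
)

```text
time_s: 8.02
ee_pos: [0.4489, -0.1993, 0.0316]
tcp_rot: [2.465, 1.947, 0.0]
wrist_force: [-0.6, -0.2, 5.5]
width: 0.028
```

```bash
python3 go.py 448.8 -199 110 -13.5 623 -289.7 110 -15.2  623 -289.7 11.5 -15.2
```

```text
t 8.02 pos [ 0.4489 -0.1993  0.0316] rot [2.465 1.947 0.   ] w 0.028 F [-0.6 -0.2  5.5]
[448.8, -199.0, 110.0, -13.5] [ 0.02 -0.01 -5.29] [0.001 0.    0.002] -0.18
[623.0, -289.7, 110.0, -15.2] [-4.77 19.03 -5.28] [0.001 0.    0.031] -0.17
[623.0, -289.7, 11.5, -15.2] [-4.76 19.03  4.57] [0.001 0.    0.031] -0.17
```

Emit:
play_rows(
  targets=[
    [[0,0,-0.3],[0,0,0],15],
    [[0,0,-0.8],[0,0,0],15],
    [[0,0,-1.5],[0,0,0],15],
    [[0,0,-3],[0,0,0],15],
    [[0,0,-4.5],[0,0,0],15],
    [[0,0,-5.3],[0,0,0],15],
    [[-0.7,3,-5.3],[0,0,0.01],15],
    [[-1.7,7,-5.3],[0,0,0.03],15],
    [[-2.6,10.5,-5.3],[0,0,0.03],15],
    [[-3.6,14.3,-5.3],[0,0,0.03],15],
  ],
)

```text
time_s: 8.85
ee_pos: [0.5805, -0.2676, 0.0844]
tcp_rot: [-2.495, -1.91, 0.0]
wrist_force: [0.2, -0.3, -0.8]
width: 0.0281
```

```bash
python3 go.py 623 -289.7 80 -15.2  623 -289.7 11.5 -15.2;  python3 - <<'E'
from h import *
p,d=optics.grab_frame("scene"); a=p[150:300,160:310]
a=cv2.convertScaleAbs(a,alpha=2,beta=0); cv2.imwrite("pics/s8.png",cv2.resize(a,(600,600),interpolation=cv2.INTER_CUBIC))
E
```

```text
t 8.85 pos [ 0.5805 -0.2676  0.0844] rot [-2.495 -1.91   0.   ] w 0.0281 F [ 0.2 -0.3 -0.8]
[623.0, -289.7, 80.0, -15.2] [-1.02  4.68  2.99] [-0.     0.     0.001] -0.17
[623.0, -289.7, 11.5, -15.2] [-1.02  4.68  9.84] [-0.     0.     0.001] -0.17
```

View pics/s8.png

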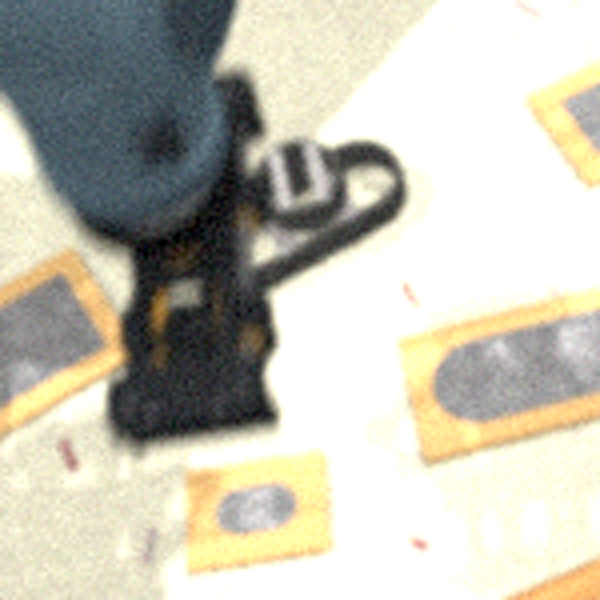

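Emit:
play_rows(
  targets=[
    [[-0.8,3.5,0],[0,0,0],15],
    [[-0.8,3.5,0],[0,0,0],15],
    [[-0.8,3.5,1],[0,0,0],15],
    [[-0.8,3.5,2.5],[0,0,0],15],
    [[-0.8,3.5,4],[0,0,0],15],
    [[-0.8,3.5,5],[0,0,0],15],
    [[-0.8,3.5,5],[0,0,0],15],
    [[-0.8,3.5,5],[0,0,0],15],
  ],
)

```text
time_s: 9.57
ee_pos: [0.6099, -0.2833, 0.033]
tcp_rot: [-2.493, -1.908, 0.001]
wrist_force: [0.4, -0.8, -0.1]
width: 0.028
```

```bash
python3 go.py 623 -289.7 14 -15.2
```

```text
t 9.57 pos [ 0.6099 -0.2833  0.033 ] rot [-2.493e+00 -1.908e+00  1.000e-03] w 0.028 F [ 0.4 -0.8 -0.1]
[623.0, -289.7, 14.0, -15.2] [-0.28  1.44  4.44] [-0.002 -0.001  0.001] -0.17
```

Emit:
play_rows(
  targets=[
    [[-0.28,1.44,0.5],[0,0,0],15],
    [[-0.28,1.44,1.5],[0,0,0],15],
    [[-0.28,1.44,2.5],[0,0,0],15],
    [[-0.28,1.44,3.3],[0,0,0],15],
    [[-0.28,1.44,3.8],[0,0,0],15],
    [[-0.28,1.44,4.1],[0,0,0],15],
    [[-0.28,1.44,4.1],[0,0,0],15],
    [[-0.28,1.44,4.1],[0,0,0],15],
  ],
)

```text
time_s: 10.23
ee_pos: [0.6241, -0.2904, -0.007]
tcp_rot: [-2.494, -1.909, 0.0]
wrist_force: [0.1, 0.2, -0.2]
width: 0.028
```

```bash
python3 go.py 623 -289.7 14 -15.2;  python3 - <<'E'
from h import *
p,d=optics.grab_frame("scene"); np.save("s9.npy",d); a=p[200:300,160:310]
a=cv2.convertScaleAbs(a,alpha=2,beta=0); cv2.imwrite("pics/s9.png",cv2.resize(a,(750,500),interpolation=cv2.INTER_CUBIC))
E
```

```text
t 10.23 pos [ 0.6241 -0.2904 -0.007 ] rot [-2.494 -1.909  0.   ] w 0.028 F [ 0.1  0.2 -0.2]
[623.0, -289.7, 14.0, -15.2] [ 0.04 -0.12  0.45] [-0.    -0.     0.001] -0.17
```

View pics/s9.png

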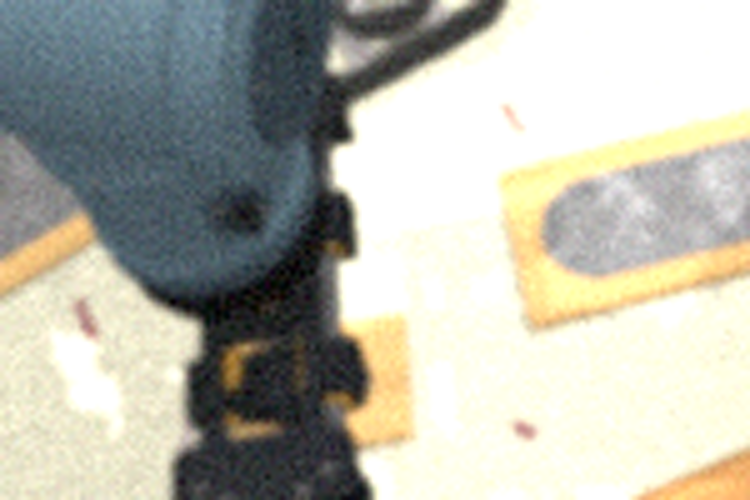

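Emit:
play_rows(
  targets=[
    [[0.04,-0.12,0.15],[0,0,0],15],
    [[0.04,-0.12,0.3],[0,0,0],15],
    [[0.04,-0.12,0.4],[0,0,0],15],
    [[0.04,-0.12,0.4],[0,0,0],15],
  ],
)

```text
time_s: 10.62
ee_pos: [0.623, -0.2897, -0.011]
tcp_rot: [-2.494, -1.91, 0.0]
wrist_force: [0.5, 0.2, -1.1]
width: 0.0281
```

Emit:
play_rows(
  targets=[
    [[0,0,0.1],[0,0,0],15],
    [[0,0,0.15],[0,0,0],15],
    [[0,0,0.15],[0,0,0],15],
  ],
)

```text
time_s: 10.87
ee_pos: [0.6232, -0.2899, -0.0123]
tcp_rot: [2.494, 1.91, 0.0]
wrist_force: [1.2, -1.0, -0.6]
width: 0.0277
```

Emit:
play_rows(
  targets=[
    [[0,0,0.1],[0,0,0],15],
    [[0,0,0.2],[0,0,0],15],
    [[0,0,0.2],[0,0,0],15],
  ],
)

```text
time_s: 11.12
ee_pos: [0.6233, -0.2899, -0.0124]
tcp_rot: [-2.494, -1.91, 0.001]
wrist_force: [-6.6, 2.6, 13.3]
width: 0.0277
```

Emit:
play_rows(
  targets=[
    [[0,0,-0.15],[0,0,0],15],
    [[0,0,-0.15],[0,0,0],70],
    [[0,0,-0.15],[0,0,0],70],
    [[0,0,-0.15],[0,0,0],70],
    [[0,0,-0.15],[0,0,0],70],
    [[0,0,-0.5],[0,0,0],70],
    [[0,0,-1.5],[0,0,0],80],
    [[0,0,-4],[0,0,0],80],
    [[0,0,-8],[0,0,0],80],
    [[0,0,-10],[0,0,0],80],
  ],
)

```text
time_s: 11.95
ee_pos: [0.6247, -0.2908, 0.0905]
tcp_rot: [2.491, 1.907, 0.002]
wrist_force: [1.1, -0.2, 0.6]
width: 0.0705
```

```bash
sed -i 's|z=z-25.5|z=z-18.4|' go.py; python3 go.py 453 -202 100 85 453 -202 30 85
```

```text
t 11.95 pos [ 0.6247 -0.2908  0.0905] rot [2.491e+00 1.907e+00 2.000e-03] w 0.0705 F [ 1.1 -0.2  0.6]
[453.0, -202.0, 100.0, 85.0] [  4.09 -18.9    0.8 ] [ 0.005 -0.002  1.394] 1.24
[453.0, -202.0, 30.0, 85.0] [  4.1  -18.93   7.8 ] [ 0.005 -0.002  1.394] 1.24
```

```bash
python3 - <<'E'
from h import *
P,D=optics.grab_frame("top"); p,d=optics.grab_frame("scene")
a=P[130:250,350:510]; b=p[170:290,180:340]
cv2.imwrite("pics/s10.png",np.vstack([cv2.resize(cv2.convertScaleAbs(x,alpha=1.6),(400,300),interpolation=cv2.INTER_CUBIC) for x in (a,b)]))
for n,q in(("top",D),("scene",d)):
    print(n,"ring",fit(q,n,.455,-.2,.07,.046,.055),"small",fit(q,n,.623,-.29,.035,.026,.036))
E
```

```text
top ring (0, array([0., 0.]), array([0., 0.]), 0.0, np.float64(nan)) small (0, array([0., 0.]), array([0., 0.]), 0.0, np.float64(nan))
scene ring (210, array([ 449.8, -201.9]), array([50.8, 53.6]), 72.4, np.float64(0.0507)) small (84, array([ 626.3, -280.1]), array([24.6, 28.5]), 53.9, np.float64(0.0313))
  return _methods._mean(a, axis=axis, dtype=dtype,
  ret = ret.dtype.type(ret / rcount)
```

View pics/s10.png

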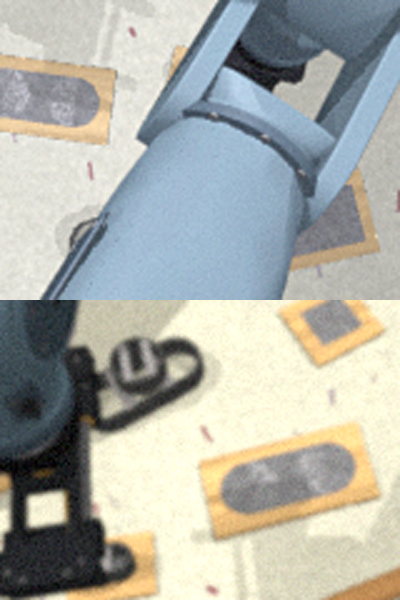

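```bash
python3 go.py 450.5 -201.8 90 85
```

```text
t 12.05 pos [ 0.6266 -0.292   0.0925] rot [2.486 1.904 0.005] w 0.0705 F [ 1.1 -0.1  0.7]
[450.5, -201.8, 90.0, 85.0] [  4.13 -19.37   1.88] [ 0.011 -0.004  1.394] 1.24
```

Emit:
play_rows(
  targets=[
    [[1,-3.5,0],[0,0,0.12],88],
    [[1.6,-7,0],[0,0,0.24],88],
    [[2.4,-10.5,0],[0,0,0.36],88],
    [[3.2,-14,0],[0,0,0.48],88],
    [[4.0,-17,0],[0,0,0.6],88],
    [[4.1,-19.1,0],[0,0,0.72],88],
    [[4.1,-19.1,0],[0,0,0.84],88],
    [[4.1,-19.1,0],[0,0,0.96],88],
    [[4.1,-19.1,0],[0,0,1.08],88],
    [[4.1,-19.1,0],[0,0,1.2],88],
  ],
)

```text
time_s: 12.88
ee_pos: [0.449, -0.2001, 0.0854]
tcp_rot: [-3.137, -0.158, 0.001]
wrist_force: [0.3, 0.6, -0.6]
width: 0.0774
```

```bash
python3 go.py 450.5 -201.8 90 85  450.5 -201.8 30 85; python3 - <<'E'
from h import *
p,d=optics.grab_frame("scene"); print("small",fit(d,"scene",.623,-.29,.06,.026,.036))
E
```

```text
t 12.88 pos [ 0.449  -0.2001  0.0854] rot [-3.137e+00 -1.580e-01  1.000e-03] w 0.0774 F [ 0.3  0.6 -0.6]
[450.5, -201.8, 90.0, 85.0] [0.13 0.19 1.38] [-0.     0.     0.188] 1.24
[450.5, -201.8, 30.0, 85.0] [0.13 0.19 7.38] [-0.     0.     0.188] 1.24
small (160, array([ 622.5, -289.8]), array([45.4, 29.2]), 73.7, np.float64(0.0315))
```

Emit:
play_rows(
  targets=[
    [[0.13,0.19,0.5],[0,0,0.1],88],
    [[0.13,0.19,1.5],[0,0,0.188],88],
    [[0.13,0.19,3],[0,0,0.188],88],
    [[0.13,0.19,4.5],[0,0,0.188],88],
    [[0.13,0.19,6],[0,0,0.188],88],
    [[0.13,0.19,6.8],[0,0,0.188],88],
    [[0.13,0.19,7.2],[0,0,0.188],88],
    [[0.13,0.19,7.3],[0,0,0.188],88],
    [[0.13,0.19,7.3],[0,0,0.188],88],
  ],
)

```text
time_s: 13.68
ee_pos: [0.451, -0.2022, 0.0127]
tcp_rot: [-3.139, 0.126, 0.0]
wrist_force: [-0.4, 0.6, 0.4]
width: 0.0775
```

Emit:
play_rows(
  targets=[
    [[0,0,0],[0,0,0],45],
    [[0,0,0],[0,0,0],45],
    [[0,0,0],[0,0,0],45],
    [[0,0,0],[0,0,0],45],
    [[0,0,0],[0,0,0],45],
    [[0,0,0],[0,0,0],45],
    [[0,0,0],[0,0,0],45],
  ],
)

```text
time_s: 14.27
ee_pos: [0.4513, -0.2023, 0.0131]
tcp_rot: [3.139, -0.127, 0.001]
wrist_force: [-0.8, 0.2, 5.1]
width: 0.051
```

```bash
python3 go.py 450.5 -201.8 30 85  450.5 -201.8 100 85  619.6 300.8 100 85; python3 - <<'E'
from h import *
p,d=optics.grab_frame("scene"); 
cv2.imwrite("pics/s11.png",cv2.resize(cv2.convertScaleAbs(p[150:270,180:300],alpha=1.8),(500,500),interpolation=cv2.INTER_CUBIC))
E
```

```text
t 14.27 pos [ 0.4513 -0.2023  0.0131] rot [ 3.139e+00 -1.270e-01  1.000e-03] w 0.051 F [-0.8  0.2  5.1]
[450.5, -201.8, 30.0, 85.0] [-0.08 -0.04  0.15] [ 0.    -0.001  0.006] 1.24
[450.5, -201.8, 100.0, 85.0] [-0.08 -0.04 -6.85] [ 0.    -0.001  0.006] 1.24
[619.6, 300.8, 100.0, 85.0] [ 12.7  -51.5   -6.86] [ 0.    -0.001  0.006] 2.11
```

View pics/s11.png

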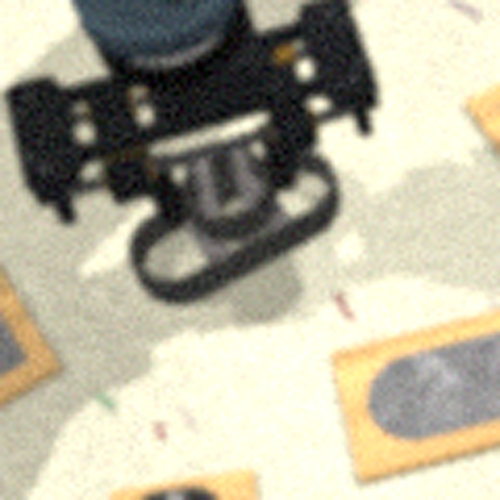

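Emit:
play_rows(
  targets=[
    [[0,0,-0.3],[0,0,0],45],
    [[0,0,-0.8],[0,0,0],45],
    [[0,0,-1.5],[0,0,0],45],
    [[0,0,-2.2],[0,0,0],45],
    [[0,0,-2.2],[0,0,0],45],
  ],
)

```text
time_s: 14.73
ee_pos: [0.4519, -0.2029, 0.0362]
tcp_rot: [3.137, -0.127, 0.003]
wrist_force: [0.8, 0.2, -1.9]
width: 0.051
```

```bash
python3 go.py 450.5 -201.8 100 85  619.6 300.8 100 85; python3 - <<'E'
from h import *
p,d=optics.grab_frame("scene"); 
cv2.imwrite("pics/s12.png",cv2.resize(cv2.convertScaleAbs(p[160:240,195:275],alpha=2.2),(600,600),interpolation=cv2.INTER_CUBIC))
E
```

```text
t 14.73 pos [ 0.4519 -0.2029  0.0362] rot [ 3.137e+00 -1.270e-01  3.000e-03] w 0.051 F [ 0.8  0.2 -1.9]
[450.5, -201.8, 100.0, 85.0] [-0.14 -0.09 -4.54] [ 0.001 -0.002  0.006] 1.24
[619.6, 300.8, 100.0, 85.0] [ 12.64 -51.55  -4.58] [ 0.001 -0.002  0.006] 2.11
```

View pics/s12.png

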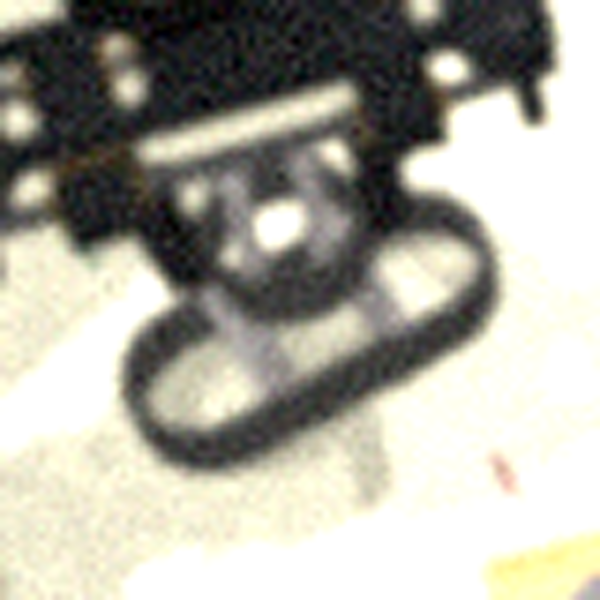

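Emit:
play_rows(
  targets=[
    [[0,0,-2],[0,0,0.006],45],
    [[0.5,-2,-4],[0,0,0.006],45],
    [[1.4,-5.5,-5],[0,0,0.006],45],
    [[2.3,-9.3,-5],[0,0,0.006],45],
    [[3.2,-13.1,-5],[0,0,0.006],45],
    [[4.1,-16.9,-5],[0,0,0.006],45],
    [[5.1,-20.7,-5],[0,0,0.006],45],
    [[6.0,-24.5,-5],[0,0,0.006],45],
    [[6.9,-28.3,-5],[0,0,0.006],45],
    [[7.9,-32.1,-5],[0,0,0.006],45],
  ],
)

```text
time_s: 15.62
ee_pos: [0.5556, 0.1134, 0.0844]
tcp_rot: [3.138, -0.137, -0.001]
wrist_force: [1.3, -1.3, -1.5]
width: 0.0511
```

```bash
python3 go.py 619.6 300.8 100 85
```

```text
t 15.62 pos [0.5556 0.1134 0.0844] rot [ 3.138e+00 -1.370e-01 -1.000e-03] w 0.0511 F [ 1.3 -1.3 -1.5]
[619.6, 300.8, 100.0, 85.0] [  4.74 -19.22   0.27] [0. 0. 0.] 2.11
```

Emit:
play_rows(
  targets=[
    [[0.9,-3.8,0],[0,0,0],45],
    [[1.9,-7.6,0],[0,0,0],45],
    [[2.8,-11.4,0],[0,0,0],45],
    [[3.6,-14.5,0],[0,0,0],45],
    [[4.1,-16.8,0],[0,0,0],45],
    [[4.3,-17.6,1],[0,0,0],45],
    [[4.3,-17.6,2.5],[0,0,0],45],
    [[4.3,-17.6,3.5],[0,0,0],45],
    [[4.3,-17.6,4],[0,0,0],45],
    [[4.3,-17.6,4],[0,0,0],45],
  ],
)

```text
time_s: 16.45
ee_pos: [0.6117, 0.2808, 0.0414]
tcp_rot: [3.137, -0.14, -0.008]
wrist_force: [0.4, -0.4, -1.7]
width: 0.051
```

```bash
python3 go.py 619.6 300.8 30 85
```

```text
t 16.45 pos [0.6117 0.2808 0.0414] rot [ 3.137 -0.14  -0.008] w 0.051 F [ 0.4 -0.4 -1.7]
[619.6, 300.8, 30.0, 85.0] [ 0.63 -2.07  2.97] [ 0.002  0.005 -0.002] 2.11
```

Emit:
play_rows(
  targets=[
    [[0.3,-1.2,0],[0,0,0],45],
    [[0.6,-2.05,0.7],[0,0,0],45],
    [[0.6,-2.05,1.7],[0,0,0],45],
    [[0.6,-2.05,2.8],[0,0,0],45],
    [[0.6,-2.05,3.6],[0,0,0],45],
    [[0.6,-2.05,4.1],[0,0,0],45],
    [[0.6,-2.05,4.3],[0,0,0],45],
    [[0.6,-2.05,4.3],[0,0,0],45],
  ],
)

```text
time_s: 17.12
ee_pos: [0.621, 0.3024, 0.0004]
tcp_rot: [3.138, -0.137, -0.003]
wrist_force: [-0.2, 0.3, -1.1]
width: 0.0509
```

```bash
python3 go.py 619.6 300.8 12.5 85
```

```text
t 17.12 pos [6.210e-01 3.024e-01 4.000e-04] rot [ 3.138e+00 -1.370e-01 -3.000e-03] w 0.0509 F [-0.2  0.3 -1.1]
[619.6, 300.8, 12.5, 85.0] [-0.12  0.17  0.63] [ 0.001  0.002 -0.   ] 2.11
```

Emit:
play_rows(
  targets=[
    [[-0.1,0.15,0.2],[0,0,0],45],
    [[-0.1,0.15,0.4],[0,0,0],45],
    [[-0.1,0.15,0.55],[0,0,0],45],
    [[-0.1,0.15,0.65],[0,0,0],45],
    [[-0.1,0.15,0.65],[0,0,0],45],
  ],
)

```text
time_s: 17.53
ee_pos: [0.6205, 0.3014, -0.005]
tcp_rot: [3.139, -0.137, -0.0]
wrist_force: [-0.3, -0.7, -2.2]
width: 0.0514
```

Emit:
play_rows(
  targets=[
    [[-0.05,0.05,0.1],[0,0,0],45],
    [[-0.05,0.05,0.15],[0,0,0],45],
    [[-0.05,0.05,0.15],[0,0,0],45],
  ],
)

```text
time_s: 17.78
ee_pos: [0.6202, 0.3011, -0.0059]
tcp_rot: [-3.139, 0.137, -0.001]
wrist_force: [-2.1, -1.0, 1.7]
width: 0.0512
```

Emit:
play_rows(
  targets=[
    [[0,0,0],[0,0,0],88],
    [[0,0,0],[0,0,0],88],
    [[0,0,0],[0,0,0],88],
    [[0,0,0],[0,0,0],88],
    [[0,0,-0.5],[0,0,0],88],
    [[0,0,-1.5],[0,0,0],88],
    [[0,0,-4],[0,0,0],88],
    [[0,0,-8],[0,0,0],88],
    [[0,0,-9],[0,0,0],88],
  ],
)

```text
time_s: 18.53
ee_pos: [0.6236, 0.3022, 0.0909]
tcp_rot: [-3.136, 0.137, -0.014]
wrist_force: [0.0, 1.1, 0.7]
width: 0.0776
```

```bash
python3 go.py 468.1 410 100 15.7;python3 - <<'E'
from h import *
for n in("scene","top"):
    p,d=optics.grab_frame(n); print(n,"ring",fit(d,n,.62,.3,.06,.026,.036),"sq",fit(d,n,.468,.41,.1,.046,.055),"long",fit(d,n,.46,-.2,.1,.021,.03))
E
```

```text
t 18.53 pos [0.6236 0.3022 0.0909] rot [-3.136  0.137 -0.014] w 0.0776 F [0.  1.1 0.7]
[468.1, 410.0, 100.0, 15.7] [-16.43  -9.39   0.82] [-0.008 -0.006  1.21 ] -2.7
scene ring (244, array([618.4, 300.9]), array([50.4, 52.6]), 25.2, np.float64(0.0314)) sq (173, array([464.6, 408.7]), array([44.5, 51.1]), 15.6, np.float64(0.0502)) long (475, array([ 453.9, -205.3]), array([ 57.8, 129.3]), 9.1, np.float64(0.0255))
top ring (90, array([615.7, 307.2]), array([52.4, 35.7]), 34.8, np.float64(0.0306)) sq (0, array([0., 0.]), array([0., 0.]), 0.0, np.float64(nan)) long (376, array([ 455.7, -204.7]), array([ 53.9, 128.5]), 9.1, np.float64(0.025))
  return _methods._mean(a, axis=axis, dtype=dtype,
  ret = ret.dtype.type(ret / rcount)
```

```bash
sed -i 's/abs(q6)<2.8/abs(q6)<2.5/' go.py; python3 go.py 468.1 410 95 -74.3
```

```text
t 18.63 pos [0.6232 0.302  0.0888] rot [-3.136  0.137 -0.013] w 0.0778 F [-0.2 -0.7 -0.2]
[468.1, 410.0, 95.0, -74.3] [-16.4   -9.41   1.12] [-0.002 -0.009 -0.361] 2.02
```

Emit:
play_rows(
  targets=[
    [[-3.2,-1.8,0],[0,0,-0.1],88],
    [[-6.4,-3.6,0],[0,0,-0.2],88],
    [[-9.6,-5.4,0.3],[0,0,-0.3],88],
    [[-12.8,-7.2,0.6],[0,0,-0.36],88],
    [[-15,-8.6,0.9],[0,-0.009,-0.36],88],
    [[-16.4,-9.4,1.1],[0,-0.009,-0.36],88],
    [[-16.4,-9.4,1.1],[0,-0.009,-0.36],88],
    [[-16.4,-9.4,1.1],[0,-0.009,-0.36],88],
  ],
)

```text
time_s: 19.3
ee_pos: [0.4644, 0.4088, 0.0718]
tcp_rot: [3.112, 0.429, -0.015]
wrist_force: [0.6, -0.3, -0.5]
width: 0.0777
```

```bash
python3 go.py 468.1 410 28.4 -74.3;python3 - <<'E'
from h import *
for n in("scene","top"):
    p,d=optics.grab_frame(n); print(n,"ring",fit(d,n,.62,.3,.06,.026,.036))
E
```

```text
t 19.3 pos [0.4644 0.4088 0.0718] rot [ 3.112  0.429 -0.015] w 0.0777 F [ 0.6 -0.3 -0.5]
[468.1, 410.0, 28.4, -74.3] [ 0.44 -0.01  6.18] [-0.001  0.009 -0.   ] 2.02
scene ring (239, array([618.5, 299.5]), array([50.9, 53.1]), 14.8, np.float64(0.031))
top ring (203, array([619.7, 301.2]), array([49.8, 51.6]), 6.9, np.float64(0.0306))
```

Emit:
play_rows(
  targets=[
    [[0.4,0,0.5],[0,0.009,0],88],
    [[0.4,0,1.5],[0,0.009,0],88],
    [[0.4,0,3],[0,0.009,0],88],
    [[0.4,0,4.5],[0,0.009,0],88],
    [[0.4,0,5.5],[0,0.009,0],88],
    [[0.4,0,6],[0,0.009,0],88],
    [[0.4,0,6.1],[0,0.009,0],88],
    [[0.4,0,6.1],[0,0.009,0],88],
  ],
)

```text
time_s: 20.07
ee_pos: [0.4683, 0.4097, 0.0112]
tcp_rot: [-3.111, -0.426, 0.001]
wrist_force: [-0.2, -0.1, 0.2]
width: 0.0778
```

```bash
python3 go.py 468.1 410 28.4 -74.3
```

```text
t 20.07 pos [0.4683 0.4097 0.0112] rot [-3.111e+00 -4.260e-01  1.000e-03] w 0.0778 F [-0.2 -0.1  0.2]
[468.1, 410.0, 28.4, -74.3] [-0.01 -0.03  0.12] [-0.001  0.    -0.002] 2.02
```

Emit:
play_rows(
  targets=[
    [[0,0,0.1],[0,0,0],45],
    [[0,0,0.1],[0,0,0],45],
    [[0,0,0.1],[0,0,0],45],
    [[0,0,0.1],[0,0,0],45],
    [[0,0,0.1],[0,0,0],45],
    [[0,0,0.1],[0,0,0],45],
    [[0,0,0.1],[0,0,0],45],
  ],
)

```text
time_s: 20.65
ee_pos: [0.4684, 0.4102, 0.0111]
tcp_rot: [-3.111, -0.427, -0.001]
wrist_force: [-0.5, -0.7, 3.6]
width: 0.0476
```

```bash
python3 go.py 460 -2.2 100 -82.4
```

```text
t 20.65 pos [0.4684 0.4102 0.0111] rot [-3.111e+00 -4.270e-01 -1.000e-03] w 0.0476 F [-0.5 -0.7  3.6]
[460.0, -2.2, 100.0, -82.4] [-11.91  39.48  -7.14] [-0.002 -0.001  0.14 ] 1.43
```

Emit:
play_rows(
  targets=[
    [[0,0,-0.3],[0,0,0],45],
    [[0,0,-1],[0,0,0],45],
    [[0,0,-2.5],[0,0,0],45],
    [[0,0,-4.5],[0,0,0],45],
    [[-0.6,2,-6],[0,0,0],45],
    [[-1.6,5.3,-7],[0,0,0.03],45],
    [[-2.7,9,-7],[0,0,0.06],45],
    [[-3.8,12.7,-7],[0,0,0.09],45],
    [[-4.9,16.4,-7],[0,0,0.12],45],
    [[-6,20,-7],[0,0,0.14],45],
  ],
)

```text
time_s: 21.48
ee_pos: [0.4638, 0.1995, 0.0807]
tcp_rot: [-3.133, -0.207, -0.001]
wrist_force: [1.1, -0.1, -1.5]
width: 0.0476
```

```bash
python3 go.py 460 -2.2 100 -82.4; python3 - <<'E'
from h import *
p,d=optics.grab_frame("scene"); 
cv2.imwrite("pics/s13.png",cv2.resize(cv2.convertScaleAbs(p[60:220,280:480],alpha=1.8),(750,600),interpolation=cv2.INTER_CUBIC))
E
```

```text
t 21.48 pos [0.4638 0.1995 0.0807] rot [-3.133e+00 -2.070e-01 -1.000e-03] w 0.0476 F [ 1.1 -0.1 -1.5]
[460.0, -2.2, 100.0, -82.4] [-3.03 19.94 -0.12] [-0.001 -0.    -0.001] 1.43
```

View pics/s13.png

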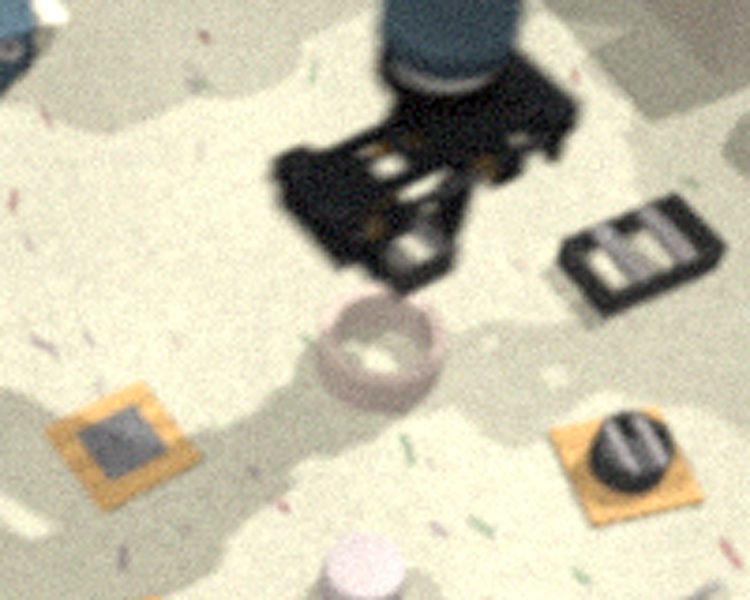

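Emit:
play_rows(
  targets=[
    [[-0.6,3.8,0],[0,0,0],45],
    [[-1.1,7.5,0],[0,0,0],45],
    [[-1.7,11.2,0],[0,0,0],45],
    [[-2.2,14.5,0],[0,0,0],45],
    [[-2.6,17.2,0],[0,0,0],45],
    [[-2.8,18.7,1],[0,0,0],45],
    [[-2.8,18.7,2.5],[0,0,0],45],
    [[-2.8,18.7,4],[0,0,0],45],
    [[-2.8,18.7,4.5],[0,0,0],45],
    [[-2.8,18.7,4.5],[0,0,0],45],
  ],
)

```text
time_s: 22.37
ee_pos: [0.46, 0.0123, 0.0339]
tcp_rot: [-3.132, -0.208, 0.005]
wrist_force: [-0.2, -0.0, -2.5]
width: 0.0477
```

```bash
python3 go.py 460 -2.2 10.5 -82.4
```

```text
t 22.37 pos [0.46   0.0123 0.0339] rot [-3.132 -0.208  0.005] w 0.0477 F [-0.2 -0.  -2.5]
[460.0, -2.2, 10.5, -82.4] [-0.18  1.45  4.18] [-0.003  0.003 -0.   ] 1.43
```

Contact is expected at ee z ≈ -7.9 mm, i.e. 4.18 cm down.

Emit:
play_rows(
  targets=[
    [[-0.18,1.4,0.3],[0,0,0],45],
    [[-0.18,1.4,1.3],[0,0,0],45],
    [[-0.18,1.4,2.3],[0,0,0],45],
    [[-0.18,1.4,3.1],[0,0,0],45],
    [[-0.18,1.4,3.6],[0,0,0],45],
    [[-0.18,1.4,3.9],[0,0,0],45],
    [[-0.18,1.4,3.9],[0,0,0],45],
    [[-0.18,1.4,3.9],[0,0,0],45],
  ],
)

```text
time_s: 23.03
ee_pos: [0.4612, -0.0017, -0.0042]
tcp_rot: [-3.133, -0.209, 0.001]
wrist_force: [0.6, -0.3, -1.6]
width: 0.0479
```

```bash
python3 go.py 460 -2.2 10.5 -82.4
```

```text
t 23.03 pos [ 0.4612 -0.0017 -0.0042] rot [-3.133e+00 -2.090e-01  1.000e-03] w 0.0479 F [ 0.6 -0.3 -1.6]
[460.0, -2.2, 10.5, -82.4] [-0.13  0.04  0.37] [-0.002  0.     0.001] 1.43
```

Emit:
play_rows(
  targets=[
    [[-0.1,0.05,0.15],[0,0,0],45],
    [[-0.1,0.05,0.3],[0,0,0],45],
    [[-0.1,0.05,0.4],[0,0,0],45],
    [[-0.1,0.05,0.4],[0,0,0],45],
  ],
)

```text
time_s: 23.37
ee_pos: [0.4605, -0.0026, -0.0079]
tcp_rot: [-3.133, -0.208, -0.0]
wrist_force: [-0.3, 0.2, -0.9]
width: 0.0479
```

Emit:
play_rows(
  targets=[
    [[0,0,0.1],[0,0,0],45],
    [[0,0,0.1],[0,0,0],45],
  ],
)

```text
time_s: 23.53
ee_pos: [0.4606, -0.0026, -0.008]
tcp_rot: [-3.133, -0.209, 0.001]
wrist_force: [-5.5, 0.7, 14.7]
width: 0.0478
```

Emit:
play_rows(
  targets=[
    [[0,0,-0.1],[0,0,0],45],
    [[0,0,-0.1],[0,0,0],88],
    [[0,0,-0.1],[0,0,0],88],
    [[0,0,-0.1],[0,0,0],88],
    [[0,0,-0.1],[0,0,0],88],
    [[0,0,-0.6],[0,0,0],88],
    [[0,0,-2],[0,0,0],88],
    [[0,0,-5],[0,0,0],88],
    [[0,0,-8],[0,0,0],95],
    [[0,0,-9],[0,0,0],95],
  ],
)

```text
time_s: 24.37
ee_pos: [0.4628, -0.0033, 0.0848]
tcp_rot: [3.134, 0.209, 0.008]
wrist_force: [0.8, -0.0, 0.1]
width: 0.0837
```

```bash
python3 - <<'E'
from h import *
for n in("scene","top"):
    p,d=optics.grab_frame(n); print(n,"rect",fit(d,n,.468,.41,.1,.021,.03),"sq",fit(d,n,.46,0,.05,.026,.036))
E
python3 go.py 470 410 100 1.5
```

```text
scene rect (406, array([469.2, 409.9]), array([ 64.3, 107.7]), 2.4, np.float64(0.0254)) sq (237, array([460.5,  -3.8]), array([49.6, 48.6]), 9.1, np.float64(0.0315))
top rect (432, array([470.6, 410.5]), array([ 62.2, 104.9]), 2.3, np.float64(0.0252)) sq (0, array([0., 0.]), array([0., 0.]), 0.0, np.float64(nan))
t 24.47 pos [ 0.4624 -0.0032  0.0832] rot [3.135 0.209 0.008] w 0.0837 F [ 0.2  0.1 -0.2]
[470.0, 410.0, 100.0, 1.5] [  6.23 -40.85   0.17] [ 0.004 -0.004 -1.464] 0.69
  return _methods._mean(a, axis=axis, dtype=dtype,
  ret = ret.dtype.type(ret / rcount)
```

```bash
python3 go.py 455.2 -204.8 90 9.1
```

```text
t 24.47 pos [ 0.4624 -0.0032  0.0832] rot [3.135 0.209 0.008] w 0.0837 F [ 0.2  0.1 -0.2]
[455.2, -204.8, 90.0, 9.1] [-3.39 19.89  1.15] [ 0.004 -0.003 -1.597] -0.58
```

Emit:
play_rows(
  targets=[
    [[-0.6,3.6,0],[0,0,-0.12],100],
    [[-1.2,7.2,0],[0,0,-0.24],100],
    [[-1.8,10.8,0],[0,0,-0.36],100],
    [[-2.4,14.4,0],[0,0,-0.48],100],
    [[-3.1,18,0],[0,0,-0.6],100],
    [[-3.3,19.8,0],[0,0,-0.72],100],
    [[-3.3,19.8,0],[0,0,-0.84],100],
    [[-3.3,19.8,0],[0,0,-0.96],100],
    [[-3.3,19.8,0],[0,0,-1.08],100],
    [[-3.3,19.8,0],[0,0,-1.2],100],
  ],
)

```text
time_s: 25.3
ee_pos: [0.4526, -0.2028, 0.0784]
tcp_rot: [-2.478, -1.924, 0.0]
wrist_force: [0.4, -0.2, -0.0]
width: 0.0881
```

```bash
python3 go.py 455.2 -204.8 90 9.1 455.2 -204.8 0 9.1
```

```text
t 25.3 pos [ 0.4526 -0.2028  0.0784] rot [-2.478 -1.924  0.   ] w 0.0881 F [ 0.4 -0.2 -0. ]
[455.2, -204.8, 90.0, 9.1] [-0.13  0.3   0.68] [-0.003 -0.004 -0.409] -0.58
[455.2, -204.8, 0.0, 9.1] [-0.15  0.34  9.68] [-0.003 -0.004 -0.409] -0.58
```

Emit:
play_rows(
  targets=[
    [[-0.1,0.3,0.5],[0,0,-0.12],100],
    [[-0.14,0.32,1],[0,0,-0.24],100],
    [[-0.14,0.32,1.5],[0,0,-0.35],100],
    [[-0.14,0.32,3],[0,0,-0.41],100],
    [[-0.14,0.32,5],[0,0,-0.41],100],
    [[-0.14,0.32,7],[0,0,-0.41],100],
    [[-0.14,0.32,8.3],[0,0,-0.41],100],
    [[-0.14,0.32,9.0],[0,0,-0.41],100],
    [[-0.14,0.32,9.3],[0,0,-0.41],100],
    [[-0.14,0.32,9.3],[0,0,-0.41],100],
  ],
)

```text
time_s: 26.13
ee_pos: [0.4557, -0.2047, -0.0137]
tcp_rot: [-2.041, -2.383, -0.001]
wrist_force: [-0.0, -0.3, 0.6]
width: 0.088
```

```bash
python3 go.py 455.2 -204.8 2.4 9.1; python3 - <<'E'
from h import *
for n in ("top","scene"):
    p,d=optics.grab_frame(n); print("sq",n,fit(d,n,.46,0,.05,.026,.036))
E
```

```text
t 26.13 pos [ 0.4557 -0.2047 -0.0137] rot [-2.041e+00 -2.383e+00 -1.000e-03] w 0.088 F [-0.  -0.3  0.6]
[455.2, -204.8, 2.4, 9.1] [-0.   -0.05  0.23] [-0.002 -0.003 -0.005] -0.58
sq top (201, array([460.8,  -2.6]), array([47.6, 47.7]), 8.4, np.float64(0.0312))
sq scene (239, array([460.3,  -3.2]), array([49.6, 48.5]), 8.4, np.float64(0.0314))
```

Square sits well on its board. Now I close on the long die.

Emit:
play_rows(
  targets=[
    [[0,-0.05,0.15],[0,0,0],100],
    [[0,-0.05,0.15],[0,0,0],50],
    [[0,-0.05,0.15],[0,0,0],50],
    [[0,-0.05,0.15],[0,0,0],50],
    [[0,-0.05,0.15],[0,0,0],50],
    [[0,-0.05,0.15],[0,0,0],50],
    [[0,-0.05,0.15],[0,0,0],50],
    [[0,-0.05,0.15],[0,0,0],50],
  ],
)

```text
time_s: 26.9
ee_pos: [0.4562, -0.2055, -0.0138]
tcp_rot: [-2.043, -2.385, -0.002]
wrist_force: [-0.2, 0.1, 1.7]
width: 0.0538
```

```bash
python3 go.py 607.4 -111.2 70 -9
```

```text
t 26.9 pos [ 0.4562 -0.2055 -0.0138] rot [-2.043e+00 -2.385e+00 -2.000e-03] w 0.0538 F [-0.2  0.1  1.7]
[607.4, -111.2, 70.0, -9.0] [ 7.   16.39 -6.53] [-0.    -0.001  0.311] -0.02
```

Emit:
play_rows(
  targets=[
    [[0,0,-0.3],[0,0,0],50],
    [[0,0,-1],[0,0,0],50],
    [[0,0,-2.5],[0,0,0],50],
    [[0,0,-4.5],[0,0,0],50],
    [[0.8,2,-6.2],[0,0,0.04],50],
    [[2,5,-6.5],[0,0,0.1],50],
    [[3.4,8,-6.5],[0,0,0.16],50],
    [[4.7,11,-6.5],[0,0,0.22],50],
    [[5.9,14,-6.5],[0,0,0.27],50],
    [[6.6,15.6,-6.5],[0,0,0.31],50],
  ],
)

```text
time_s: 27.73
ee_pos: [0.6027, -0.1144, 0.0518]
tcp_rot: [-2.389, -2.04, -0.004]
wrist_force: [-0.5, 0.7, -1.8]
width: 0.0537
```

```bash
python3 go.py 607.4 -111.2 10.6 -9; python3 - <<'E'
from h import *
p,d=optics.grab_frame("scene"); 
cv2.imwrite("pics/s14.png",cv2.resize(cv2.convertScaleAbs(p[140:300,180:380],alpha=1.8),(750,600),interpolation=cv2.INTER_CUBIC))
E
```

```text
t 27.73 pos [ 0.6027 -0.1144  0.0518] rot [-2.389 -2.04  -0.004] w 0.0537 F [-0.5  0.7 -1.8]
[607.4, -111.2, 10.6, -9.0] [0.38 0.41 5.96] [ 0.001 -0.002  0.   ] -0.02
```

View pics/s14.png

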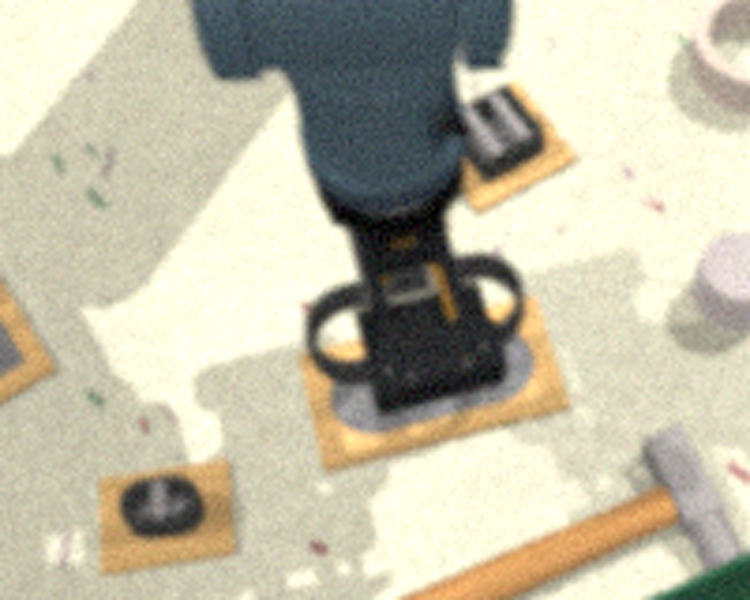

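Emit:
play_rows(
  targets=[
    [[0.3,0.35,0.3],[0,0,0],50],
    [[0.38,0.4,1.3],[0,0,0],50],
    [[0.38,0.4,2.6],[0,0,0],50],
    [[0.38,0.4,3.8],[0,0,0],50],
    [[0.38,0.4,4.7],[0,0,0],50],
    [[0.38,0.4,5.3],[0,0,0],50],
    [[0.38,0.4,5.5],[0,0,0],50],
    [[0.38,0.4,5.5],[0,0,0],50],
  ],
)

```text
time_s: 28.45
ee_pos: [0.6039, -0.1132, -0.0048]
tcp_rot: [-2.386, -2.039, -0.0]
wrist_force: [-0.4, 0.5, -2.2]
width: 0.0538
```

```bash
python3 go.py 607.4 -111.2 10.6 -9
```

```text
t 28.45 pos [ 0.6039 -0.1132 -0.0048] rot [-2.386 -2.039 -0.   ] w 0.0538 F [-0.4  0.5 -2.2]
[607.4, -111.2, 10.6, -9.0] [0.26 0.32 0.3 ] [-0.002 -0.002  0.001] -0.02
```

Emit:
play_rows(
  targets=[
    [[0.26,0.3,0.1],[0,0,0],50],
    [[0.26,0.3,0.2],[0,0,0],50],
    [[0.26,0.3,0.3],[0,0,0],50],
    [[0.26,0.3,0.4],[0,0,0],50],
    [[0.26,0.3,0.4],[0,0,0],50],
  ],
)

```text
time_s: 28.87
ee_pos: [0.6081, -0.111, -0.0077]
tcp_rot: [-2.387, -2.041, -0.002]
wrist_force: [0.1, 0.2, -2.9]
width: 0.0533
```

Emit:
play_rows(
  targets=[
    [[0,0,0.1],[0,0,0],50],
    [[0,0,0.15],[0,0,0],50],
    [[0,0,0.15],[0,0,0],50],
  ],
)

```text
time_s: 29.12
ee_pos: [0.6082, -0.111, -0.0078]
tcp_rot: [-2.386, -2.041, -0.001]
wrist_force: [-6.2, 2.2, 9.5]
width: 0.0536
```

Contact felt; release.

Emit:
play_rows(
  targets=[
    [[0,0,-0.1],[0,0,0],50],
    [[0,0,-0.1],[0,0,0],90],
    [[0,0,-0.1],[0,0,0],90],
    [[0,0,-0.1],[0,0,0],90],
    [[0,0,-0.1],[0,0,0],90],
    [[0,0,-0.6],[0,0,0],90],
    [[0,0,-2],[0,0,0],90],
    [[0,0,-5],[0,0,0],90],
    [[0,0,-8],[0,0,0],100],
    [[0,0,-9.5],[0,0,0],100],
  ],
)

```text
time_s: 29.95
ee_pos: [0.6102, -0.1119, 0.0908]
tcp_rot: [2.385, 2.04, 0.006]
wrist_force: [0.6, -0.5, 0.8]
width: 0.0877
```

```bash
python3 go.py 470.2 410.2 95 2.3; python3 - <<'E'
from h import *
for n in ("top","scene"):
    p,d=optics.grab_frame(n); print("long",n,fit(d,n,.607,-.111,.1,.026,.036))
E
```

```text
t 29.95 pos [ 0.6102 -0.1119  0.0908] rot [2.385 2.04  0.006] w 0.0877 F [ 0.6 -0.5  0.8]
[470.2, 410.2, 95.0, 2.3] [ 49.41 -21.94   1.33] [ 0.005  0.    -0.196] 0.68
long top (107, array([ 599.8, -112.7]), array([114.7,  53.7]), 70.5, np.float64(0.0302))
long scene (269, array([ 610.9, -111.9]), array([128.3,  54.1]), 75.8, np.float64(0.0314))
```

Emit:
play_rows(
  targets=[
    [[3.7,-1.6,0],[0,0,-0.02],100],
    [[7.4,-3.3,0],[0,0,-0.04],100],
    [[11.1,-4.9,0],[0,0,-0.06],100],
    [[14.8,-6.6,0],[0,0,-0.08],100],
    [[18.5,-8.2,0],[0,0,-0.1],100],
    [[22.2,-9.9,0],[0,0,-0.12],100],
    [[25.9,-11.5,0],[0,0,-0.14],100],
    [[29.6,-13.1,0],[0,0,-0.16],100],
    [[33.3,-14.8,0],[0,0,-0.18],100],
    [[37,-16.4,0],[0,0,-0.195],100],
  ],
)

```text
time_s: 30.88
ee_pos: [0.5018, 0.2814, 0.0857]
tcp_rot: [-2.175, -2.264, 0.0]
wrist_force: [1.0, 0.4, 0.1]
width: 0.0884
```

```bash
python3 go.py 470.2 410.2 90 2.3; python3 - <<'E'
from h import *
for n in ("top","scene"):
    p,d=optics.grab_frame(n); print("long",n,fit(d,n,.607,-.111,.1,.026,.036))
E
```

```text
t 30.88 pos [0.5018 0.2814 0.0857] rot [-2.175 -2.264  0.   ] w 0.0884 F [1.  0.4 0.1]
[470.2, 410.2, 90.0, 2.3] [13.   -2.64  1.43] [-0.001 -0.001  0.   ] 0.68
long top (382, array([ 608.1, -109.3]), array([127.8,  55.2]), 81.5, np.float64(0.0308))
long scene (545, array([ 607.2, -110.9]), array([128. ,  55.7]), 81.7, np.float64(0.0315))
```

Emit:
play_rows(
  targets=[
    [[3.7,-0.8,0],[0,0,0],100],
    [[7.4,-1.5,0],[0,0,0],100],
    [[10.5,-2.1,0.5],[0,0,0],100],
    [[11.9,-2.4,1],[0,0,0],100],
    [[11.9,-2.4,1.5],[0,0,0],100],
    [[11.9,-2.4,1.5],[0,0,0],100],
  ],
)

```text
time_s: 31.48
ee_pos: [0.4737, 0.3966, 0.0694]
tcp_rot: [-2.175, -2.265, 0.004]
wrist_force: [-0.5, -0.5, -0.4]
width: 0.088
```

```bash
python3 go.py 470.2 410.2 2.4 2.3
```

```text
t 31.48 pos [0.4737 0.3966 0.0694] rot [-2.175 -2.265  0.004] w 0.088 F [-0.5 -0.5 -0.4]
[470.2, 410.2, 2.4, 2.3] [ 1.38 -0.27  8.54] [-0.003  0.001  0.   ] 0.68
```

Emit:
play_rows(
  targets=[
    [[1,-0.2,0],[0,0,0],100],
    [[1.38,-0.27,0.5],[0,0,0],100],
    [[1.38,-0.27,2],[0,0,0],100],
    [[1.38,-0.27,4],[0,0,0],100],
    [[1.38,-0.27,6],[0,0,0],100],
    [[1.38,-0.27,7.5],[0,0,0],100],
    [[1.38,-0.27,8.2],[0,0,0],100],
    [[1.38,-0.27,8.5],[0,0,0],100],
    [[1.38,-0.27,8.5],[0,0,0],100],
  ],
)

```text
time_s: 32.23
ee_pos: [0.4717, 0.4111, -0.0138]
tcp_rot: [-2.177, -2.263, -0.0]
wrist_force: [-0.7, 0.2, -0.0]
width: 0.0882
```

```bash
python3 go.py 470.2 410.2 2.4 2.3
```

```text
t 32.23 pos [ 0.4717  0.4111 -0.0138] rot [-2.177 -2.263 -0.   ] w 0.0882 F [-0.7  0.2 -0. ]
[470.2, 410.2, 2.4, 2.3] [-0.08 -0.15  0.22] [-0.001 -0.001 -0.002] 0.68
```

Emit:
play_rows(
  targets=[
    [[-0.08,-0.15,0.2],[0,0,0],100],
    [[-0.08,-0.15,0.2],[0,0,0],60],
    [[-0.08,-0.15,0.2],[0,0,0],60],
    [[-0.08,-0.15,0.2],[0,0,0],60],
    [[-0.08,-0.15,0.2],[0,0,0],60],
    [[-0.08,-0.15,0.2],[0,0,0],60],
    [[-0.08,-0.15,0.2],[0,0,0],60],
    [[-0.08,-0.15,0.2],[0,0,0],60],
  ],
)

```text
time_s: 32.9
ee_pos: [0.4705, 0.411, -0.0149]
tcp_rot: [-2.177, -2.264, -0.003]
wrist_force: [-0.9, -0.4, 3.9]
width: 0.0619
```

```bash
python3 go.py 470 410 100 2.3 469 -396.3 100 11.7
```

```text
t 32.9 pos [ 0.4705  0.411  -0.0149] rot [-2.177 -2.264 -0.003] w 0.0619 F [-0.9 -0.4  3.9]
[470.0, 410.0, 100.0, 2.3] [-0.08 -0.05 -9.65] [ 0.001 -0.002 -0.001] 0.68
[469.0, -396.3, 100.0, 11.7] [-80.64  -3.32  -9.81] [ 0.001 -0.002 -0.165] -0.91
```

Emit:
play_rows(
  targets=[
    [[0,0,-0.3],[0,0,0],60],
    [[0,0,-1],[0,0,0],60],
    [[0,0,-2.5],[0,0,0],60],
    [[0,0,-5],[0,0,0],60],
    [[-2,-0.1,-7.5],[0,0,0],60],
    [[-5,-0.2,-9],[0,0,-0.02],60],
    [[-8.7,-0.3,-9],[0,0,-0.03],60],
    [[-12.4,-0.5,-9],[0,0,-0.04],60],
    [[-16.1,-0.7,-9],[0,0,-0.05],60],
    [[-19.8,-0.8,-9],[0,0,-0.06],60],
  ],
)

```text
time_s: 33.73
ee_pos: [0.4688, 0.2109, 0.0743]
tcp_rot: [-2.106, -2.329, -0.001]
wrist_force: [1.1, 0.1, -3.6]
width: 0.0617
```

```bash
python3 go.py 469 -396.3 100 11.7; python3 - <<'E'
from h import *
p,d=optics.grab_frame("scene"); 
cv2.imwrite("pics/s15.png",cv2.resize(cv2.convertScaleAbs(p[60:220,280:480],alpha=1.8),(750,600),interpolation=cv2.INTER_CUBIC))
E
```

```text
t 33.73 pos [0.4688 0.2109 0.0743] rot [-2.106e+00 -2.329e+00 -1.000e-03] w 0.0617 F [ 1.1  0.1 -3.6]
[469.0, -396.3, 100.0, 11.7] [-60.42  -6.07  -0.82] [-0.001 -0.002 -0.104] -0.91
```

View pics/s15.png

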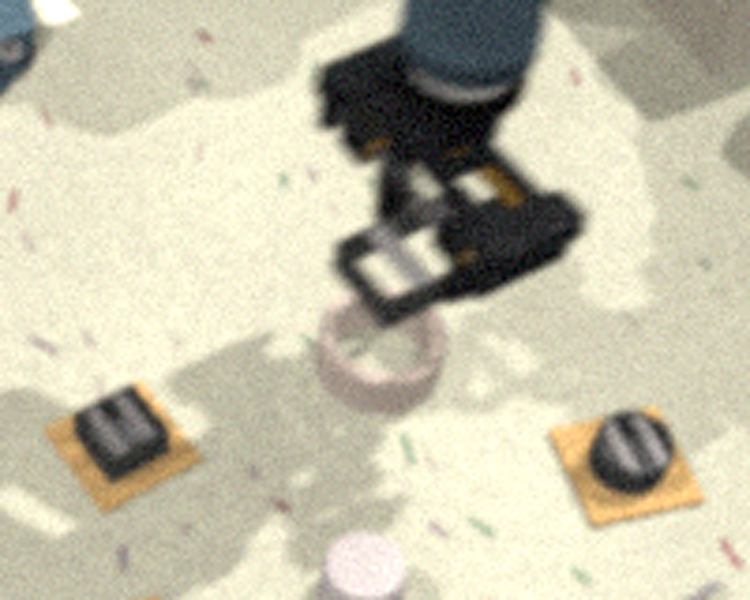

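Emit:
play_rows(
  targets=[
    [[-3.7,-0.4,0],[0,0,-0.01],60],
    [[-7.4,-0.7,0],[0,0,-0.02],60],
    [[-11.1,-1.1,0],[0,0,-0.03],60],
    [[-14.8,-1.5,0],[0,0,-0.04],60],
    [[-18.5,-1.9,0],[0,0,-0.05],60],
    [[-22.2,-2.2,0],[0,0,-0.06],60],
    [[-25.9,-2.6,0],[0,0,-0.07],60],
    [[-29.6,-3,0],[0,0,-0.08],60],
    [[-33.3,-3.3,0],[0,0,-0.09],60],
    [[-37,-3.7,0],[0,0,-0.104],60],
  ],
)

```text
time_s: 34.62
ee_pos: [0.4692, -0.161, 0.0738]
tcp_rot: [-1.983, -2.434, -0.002]
wrist_force: [1.5, 0.6, -3.4]
width: 0.0618
```

```bash
python3 go.py 469 -396.3 90 11.7
```

```text
t 34.62 pos [ 0.4692 -0.161   0.0738] rot [-1.983e+00 -2.434e+00 -2.000e-03] w 0.0618 F [ 1.5  0.6 -3.4]
[469.0, -396.3, 90.0, 11.7] [-23.04  -4.77   0.18] [ 0.    -0.002 -0.001] -0.91
```

Emit:
play_rows(
  targets=[
    [[-3.7,-0.8,0],[0,0,0],60],
    [[-7.4,-1.5,0],[0,0,0],60],
    [[-11.1,-2.3,0],[0,0,0],60],
    [[-14.8,-3.1,0],[0,0,0],60],
    [[-18,-3.7,0],[0,0,0],60],
    [[-20.5,-4.2,0],[0,0,0],60],
    [[-21.5,-4.45,1],[0,0,0],60],
    [[-21.5,-4.45,2.5],[0,0,0],60],
    [[-21.5,-4.45,3.5],[0,0,0],60],
    [[-21.5,-4.45,3.5],[0,0,0],60],
  ],
)

```text
time_s: 35.45
ee_pos: [0.4677, -0.3768, 0.0353]
tcp_rot: [-1.981, -2.429, -0.004]
wrist_force: [-0.4, 0.2, -3.4]
width: 0.0617
```

```bash
python3 go.py 469 -396.3 9.5 11.7
```

```text
t 35.45 pos [ 0.4677 -0.3768  0.0353] rot [-1.981 -2.429 -0.004] w 0.0617 F [-0.4  0.2 -3.4]
[469.0, -396.3, 9.5, 11.7] [-1.97 -0.25  4.41] [-0.003 -0.007 -0.001] -0.91
```

Emit:
play_rows(
  targets=[
    [[-1.2,-0.15,0],[0,0,0],60],
    [[-1.95,-0.25,0.5],[0,0,0],60],
    [[-1.95,-0.25,1.5],[0,0,0],60],
    [[-1.95,-0.25,2.5],[0,0,0],60],
    [[-1.95,-0.25,3.3],[0,0,0],60],
    [[-1.95,-0.25,3.8],[0,0,0],60],
    [[-1.95,-0.25,3.9],[0,0,0],60],
    [[-1.95,-0.25,3.9],[0,0,0],60],
  ],
)

```text
time_s: 36.12
ee_pos: [0.4706, -0.3977, -0.0016]
tcp_rot: [-1.983, -2.433, -0.002]
wrist_force: [-0.3, -0.9, -3.4]
width: 0.0616
```

```bash
python3 go.py 469 -396.3 9.5 11.7
```

```text
t 36.12 pos [ 0.4706 -0.3977 -0.0016] rot [-1.983e+00 -2.433e+00 -2.000e-03] w 0.0616 F [-0.3 -0.9 -3.4]
[469.0, -396.3, 9.5, 11.7] [ 0.17 -0.13  0.73] [-0.001 -0.003 -0.001] -0.91
```

Emit:
play_rows(
  targets=[
    [[0.1,-0.1,0.2],[0,0,0],60],
    [[0.12,-0.1,0.4],[0,0,0],60],
    [[0.12,-0.1,0.55],[0,0,0],60],
    [[0.12,-0.1,0.7],[0,0,0],60],
    [[0.12,-0.1,0.75],[0,0,0],60],
    [[0.12,-0.1,0.75],[0,0,0],60],
  ],
)

```text
time_s: 36.62
ee_pos: [0.4697, -0.3974, -0.0083]
tcp_rot: [-1.984, -2.434, -0.002]
wrist_force: [0.8, 0.0, -2.4]
width: 0.0615
```

Emit:
play_rows(
  targets=[
    [[0.05,0,0.1],[0,0,0],60],
    [[0.05,0,0.15],[0,0,0],60],
    [[0.05,0,0.15],[0,0,0],60],
  ],
)

```text
time_s: 36.87
ee_pos: [0.4699, -0.3973, -0.0088]
tcp_rot: [-1.984, -2.435, -0.001]
wrist_force: [-2.4, 1.6, 4.0]
width: 0.062
```

Emit:
play_rows(
  targets=[
    [[0,0,0],[0,0,0],95],
    [[0,0,0],[0,0,0],95],
    [[0,0,0],[0,0,0],95],
    [[0,0,0],[0,0,0],95],
    [[0,0,0],[0,0,0],95],
    [[0,0,-0.5],[0,0,0],95],
    [[0,0,-2],[0,0,0],95],
    [[0,0,-5],[0,0,0],95],
    [[0,0,-8.5],[0,0,0],95],
    [[0,0,-12],[0,0,0],95],
  ],
)

```text
time_s: 37.7
ee_pos: [0.4692, -0.3965, 0.1112]
tcp_rot: [-1.983, -2.433, -0.002]
wrist_force: [-0.3, -0.5, -0.2]
width: 0.084
```

```bash
python3 go.py 330 60 250 11.7
```

```text
t 37.7 pos [ 0.4692 -0.3965  0.1112] rot [-1.983e+00 -2.433e+00 -2.000e-03] w 0.084 F [-0.3 -0.5 -0.2]
[330.0, 60.0, 250.0, 11.7] [ 47.56  -4.43 -11.89] [-0.001 -0.003 -0.001] -0.02
```

Move the arm clear for a full check.

Emit:
play_rows(
  targets=[
    [[0,0,-4],[0,0,0],95],
    [[3.5,-0.3,-6],[0,0,0],95],
    [[7,-0.7,-8],[0,0,0],95],
    [[10.5,-1,-10],[0,0,0],95],
    [[14,-1.3,-11],[0,0,0],95],
    [[17.5,-1.6,-11.9],[0,0,0],95],
    [[21,-1.9,-11.9],[0,0,0],95],
    [[24,-2.2,-11.9],[0,0,0],95],
    [[26,-2.4,-11.9],[0,0,0],95],
    [[26,-2.4,-11.9],[0,0,0],95],
  ],
)

```text
time_s: 38.53
ee_pos: [0.3928, -0.1444, 0.2301]
tcp_rot: [-1.981, -2.437, -0.003]
wrist_force: [0.4, -0.8, 0.4]
width: 0.0834
```

```bash
python3 - <<'E'
from h import *
print(get_obs()["ee_pos"])
B={"small":(.6229,-.2898,.05),"ring":(.6196,.3008,.05),"long":(.6075,-.1113,.09),"square":(.4601,-.0022,.05),"rect":(.4689,-.3964,.08)}
for n in ("top","scene"):
    p,d=optics.grab_frame(n); cv2.imwrite(f"pics/{n}_end.png",p)
    for k,(x,y,r) in B.items(): print(n,k,fit(d,n,x,y,r,.027,.036))
E
```

```text
[ 0.39278862 -0.1444172   0.23007801]
top small (104, array([ 622.8, -289.8]), array([45.8, 28.7]), 75.7, np.float64(0.0305))
top ring (197, array([619.4, 301.1]), array([50.5, 49.8]), 3.4, np.float64(0.0306))
top long (357, array([ 608. , -109.4]), array([128.1,  54.4]), 81.3, np.float64(0.031))
top square (191, array([460.9,  -2.6]), array([47.8, 47.8]), 8.4, np.float64(0.0313))
top rect (421, array([ 469.2, -396.5]), array([ 62.1, 106.7]), 11.7, np.float64(0.0312))
scene small (157, array([ 622.5, -289.8]), array([45.4, 29.2]), 77.7, np.float64(0.0314))
scene ring (224, array([619.4, 299.1]), array([50.6, 53.5]), 34.8, np.float64(0.0315))
scene long (520, array([ 606.9, -110.9]), array([127.8,  56.3]), 81.1, np.float64(0.0316))
scene square (230, array([460.3,  -3.5]), array([50.7, 49.2]), 7.2, np.float64(0.0317))
scene rect (563, array([ 469. , -397.8]), array([ 65. , 104.6]), 12.6, np.float64(0.0314))
```

View pics/top_end.png

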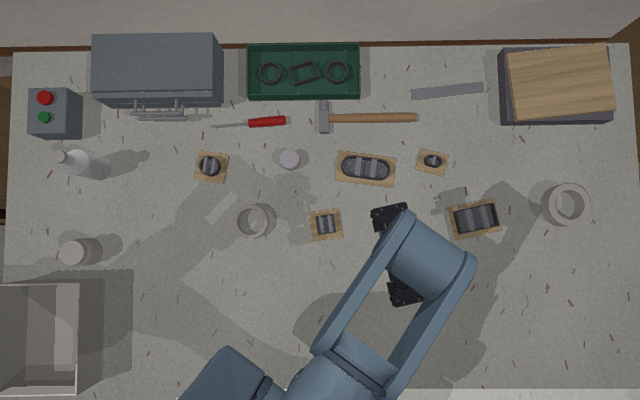

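View pics/scene_end.png

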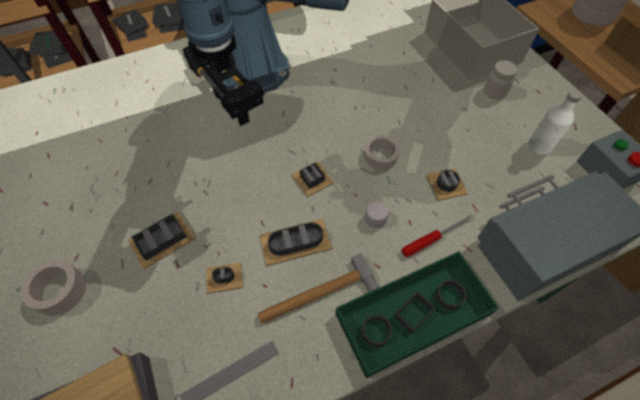

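All five dies sit on their own boards within about 2 mm and 3° of the felt, tops at 31 mm (so undersides at 6 mm), and the arm is clear of everything. I am handing the job in.

```bash
python3 -c "
from bench import order,get_obs
print(max(abs(get_obs()['qd']))); print(order.job_done())"
```

```text
0.03161078151004014
the job is handed in; nothing more can be done
None
```

I took both stacks apart and set all five dies on their matching boards. I handed the job in at about 38.6 s of simulated time. No verdict is reported, so what follows is from my own measurements.

- **Final positions:** both cameras put every die within about 2 mm of its board's centre. The four dies whose turn matters are within about 3° of the felt. All tops are at about 31 mm, which puts the undersides at the felt height of 6 mm. The gripper was empty, open and well above everything.
- **First grasp missed:** the jaws closed on nothing above the small die. The depth images showed the fingertips about 26 mm above the reported TCP height, where the description puts them 8 mm below it. I corrected for this, and every later grasp stopped at the die's width, within about 1 mm.
- **Unresolved disagreement:** an upward force on the first good grasp suggested a fingertip offset of about 18 mm instead of 26 mm. I never settled which is right. I worked from the die height at each grasp instead. Each die touched its board within about 1 mm of the height that predicted.
- **Forces and drops:** the highest wrist force I read was about 15 N, and I saw no die drop. The arm's highest joint speed at hand-in was 0.03 rad/s.

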